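Move the flat battery from the label printer to its charger

ROBOT

A 6-joint arm with a two-finger parallel gripper is mounted at the origin on the work surface. World frame = base frame: x ahead of the robot, y to its left, z up, the work surface at z = 0. Lengths are in m, angles in rad, forces in N, time in s.
With the tool pointing down it reaches from about 0.25 to 0.725 m from the base axis. Payload 4 kg.
Tool frame: the origin (TCP) lies on the front face of the gripper's body, between the roots of the fingers; the fingertips stand 73 mm ahead of it and the grasp point (between the pads) lies 54 mm ahead of it; z points along the fingers, y is the direction in which the jaws open and shut (so a half turn about z gives the same grasp; the last joint's range is limited). The gripper opens to 85 mm and grips with 20 to 120 N. Pads are 22 mm wide; open, the fingers measure 114 mm over their backs; the gripper's body (76 mm by 85 mm) begins 54 mm behind the grasp point. The pads swing forward as they close: fully open they stand 13 mm farther back than shut.
Start: joints at [-1.217, 0.241, 0.005, 1.335, 0, 1.571], TCP at [0.173, -0.469, 0.304] pointing down, gripper open.
Joint ranges: [-2.72, 2.72], [-1.05, 1.87], [-1.09, 1.28], [-1.99, 2.15], [-1.42, 1.44], [-3.14, 3.14]. Speed limits (rad/s): [2.79, 2.79, 3.14, 3.14, 3.14, 3.14].

INTERFACE

Orientations are given as a unit quaternion [x, y, z, w].
In Python, from workcell import sensors, camera, order gives the robot as it stands. The module is installed in compiled form; this text tells all that it offers.
- The arm moves only by the shell command python3 -m inch 'ROWS'. ROWS is JSON, one flat list of numbers, 5 for each row, row after row: the opening, from -1 (shut) to 1 (fully open), then the shift along the tool's x, y, z in mm, then the turn about the tool's z in units of 6 degrees (1.0 is 6 degrees). A call has 1 to 8 rows; each row is the pose to reach, as a shift and turn from the pose commanded when the call began, along the tool's axes at that moment; what a row does not reach only later rows make up. A row lasts 1/10 s, in which the tool goes at most 50 mm and 8.59 degrees, less where a joint would pass 70% of its speed; a pose out of reach is approached as far as the arm can. A call with a gripper value outside its range is refused whole. The fingers move at their own pace and stop on an object; the grip force is fixed at half the most. Time passes only in rows, so rows that repeat a pose let the fingers close. It gives the time, the measured TCP pose, the force and the opening at its end, in the units of the state.
- sensors.get_obs(): the state, without advancing time (a new reading comes with each control period).
- camera(name): name is "side" or "top"; returns a dict with "pixels" (480x640x3 uint8, red, green, blue), "intrinsics" (3x3 intrinsics, pixels), "extrinsics" (4x4, takes a point from camera to world coordinates). Camera axes: x right, y down, z forward; pixel columns grow to the right and rows downward; lengths in m; the calibration is good to about 2 mm. A picture is of the moment at which its call begins. There is no depth.
- order.job_done(): hands the job in, once; it reports no verdict.
The state is a dict: "clock": time; "joint_pos": joint angles; "joint_vel": joint speeds; "tau": joint torques, N m; "eef_pos": TCP position; "tool_rot": TCP orientation; "ft_force": force on the tool from outside, world axes, zero at the start; "ft_torque": the same for the moment, N m; "grip_width": finger opening in m.
Only numpy, scipy, OpenCV 4.12 (cv2) and the standard library are available. Lean on these libraries where they do the work, as an engineer would, in place of code of your own. Each camera call takes 0.05 s, during which the arm holds its last target.

TASK

The label printer's battery is flat. Squeeze in the pack's snap tab, lift the pack out of the printer without wrenching its catch, and press it gently fully home in the charger, so that its tab springs back out and latches there; let go of it and leave the other things on the bench alone.

Things in the scene. Friction and masses are not known exactly. Their poses are not given: they have to be found in the camera images.
- pack_center (a point): Centre of the black battery pack, 56 (x) by 36 (y) by 95 mm (z, up), about 0.32 kg, standing upright in the printer's bay with its top 44 mm above the deck. Snap tab on its +y side. Flat -y face at y = -18 mm; +y face at y = 18, above z = 2.5 mm at y = 15. The reading is lost while it is held.
- pack_tab: The pack's snap tab, a springy grey strip 25 mm wide standing off the pack's +y face, top 11 mm below the pack's top. Origin: its bending line, at (0, 27, -35.5) mm in pack_center. Its z axis is parallel to the pack's at rest; squeezed in it leans to a stop at 0.14 rad. Its nose, halfway up, catches under the lip of a bay and clears it beyond about 0.1 rad.
- pack_tab_pad (a point): Middle of the outer face of the tab's thumb pad, 25 wide, 20 mm high; at rest at (0, 31.7, 27) mm in pack_center, 9 mm further in at the stop: 50 mm over pad and -y face when free, 41 mm when squeezed. 2 N starts it, 6 N reaches the stop, up to 4 N more while the nose rubs on a loaded lip; it cracks above 45 N.
- printer: Grey label printer, fixed. Origin on the bench under the centre of its battery bay; z up. It spans x -62..62, y -155..45 mm; flat deck 62 mm high, a roll cover at y -156..-64 rises to 82 mm. It is damaged when the contact forces in its bay add up to over 40 N; pull with less than 20 N.
- printer_mouth (a point): Centre of the mouth of the printer's bay, at deck height (62 mm), axes as the pack's; a bay like the charger's. Sprung contacts in its floor push the pack up against the lip with about 9 N, so the pack can creep up a little as the tab lets go. The latched pack has pack_center about 2.5 mm below this point and leans in its play by up to 0.04 rad.
- charger: Grey one-bay charger, 104 (x) by 90 (y) by 62 mm high, its bay empty and open at the top. Origin on the bench under the centre of the bay; axes as those of a pack seated in it: the slot for the tab is on +y. On soft rubber feet it sinks 1 mm for 2.2 N, at most 8 mm. It is damaged when the contact forces in its bay add up to over 40 N; press with 15 to 20 N.
- charger_mouth (a point): Centre of the mouth of the bay, at the top of the charger's case (sinks with it): well 59 by 38 mm, 4 mm bevel, tab slot 32 mm wide under a 5 mm lip, hard floor 52 mm below (pack_center then at z = -4.5 mm here). Sprung contacts push up over the last 5 mm, 6 to 11 N. The tab snaps out only within 1.8 mm of the floor; if it hangs on the lip, a push on the pack's top clicks it in; then pack_center is at z = -2.7 mm.
- jar_mid (a point): Middle of a small lidded specimen jar, 56 mm across, 75 mm high: leave alone.
- label_roll_mid (a point): Middle of a roll of labels standing on end, 54 mm across, 52 mm high: leave alone.
- vial_tray_mid (a point): Middle of a low card tray of vials, 75 by 105 by 25 mm: leave alone.
There are look-alikes about, which are no part of the job. Of the things like the charger, leave any that is green or orange; of the rest the larger one is meant.

How it is judged:
By the outcome, as a careful person would: the job done as asked, in the order asked, and still so for the second after the job is handed in, with the robot touching nothing.
It also fails if it takes over 59 s, if anything falls off the work surface, if the arm or the gripper's body presses on something with over 40 N, if the wrist force passes 120 N, or if a joint passes its speed limit or range.

## Working session

There is one attempt and no reset: what is moved stays moved. The work goes in short steps, Python scripts to look and compute and a shell command to move; the robot and the scene stay as the last step left them, time stands still between calls to the robot, and variables do not carry over. Pictures are saved under pics/ and viewed, and the job is handed in when it is done.

```bash
mkdir -p pics
cat > h.py <<'E'
import numpy as np, cv2
from workcell import sensors, camera, order
def snap(n,tag):
    c=camera(n); np.savez(f'pics/{tag}.npz',**{k:np.array(v) for k,v in c.items()})
    cv2.imwrite(f'pics/{tag}.png',c['pixels'][:,:,::-1]); return c
def load(tag): return dict(np.load(f'pics/{tag}.npz'))
def ray(c,u,v):
    K,E=c['intrinsics'],c['extrinsics']; d=E[:3,:3]@np.linalg.solve(K,[u,v,1.]); return E[:3,3],d/np.linalg.norm(d)
def atz(c,u,v,z):
    o,d=ray(c,u,v); return o+d*(z-o[2])/d[2]
def tri(*a):
    A=np.zeros((3,3));b=np.zeros(3)
    for c,u,v in a:
        o,d=ray(c,u,v);P=np.eye(3)-np.outer(d,d);A+=P;b+=P@o
    x=np.linalg.solve(A,b); return x,[np.linalg.norm((np.eye(3)-np.outer(ray(*t)[1],ray(*t)[1]))@(x-ray(*t)[0])) for t in a]
def proj(c,p):
    K,E=c['intrinsics'],c['extrinsics']; q=K@(E[:3,:3].T@(np.array(p)-E[:3,3])); return q[:2]/q[2]
E
python3 - <<'E'
from h import *
for n in('side','top'):
    c=snap(n,n+'0'); print(n,c['extrinsics'].round(3),c['intrinsics'].round(1))
print({k:np.round(v,3) for k,v in sensors.get_obs().items()})
E
```

```text
side [[-0.983 -0.132  0.125  0.471]
 [-0.182  0.675 -0.715  0.719]
 [ 0.01  -0.726 -0.687  0.71 ]
 [ 0.     0.     0.     1.   ]] [[534.5   0.  313.4]
 [  0.  534.5 241.3]
 [  0.    0.    1. ]]
top [[ 0.028 -0.991  0.132  0.471]
 [-1.    -0.028  0.007  0.045]
 [-0.003 -0.132 -0.991  1.21 ]
 [ 0.     0.     0.     1.   ]] [[551.8   0.  326. ]
 [  0.  551.8 239. ]
 [  0.    0.    1. ]]
{'clock': np.float64(0.1), 'joint_pos': array([-1.217,  0.241,  0.004,  1.335, -0.   ,  1.571]), 'joint_vel': array([ 0.001, -0.001,  0.003, -0.001, -0.002, -0.002]), 'tau': array([ 0.0000e+00, -3.7314e+01,  2.5301e+01,  1.1000e-02,  0.0000e+00,
       -0.0000e+00]), 'eef_pos': array([ 0.173, -0.469,  0.303]), 'tool_rot': array([ 0.984,  0.176, -0.   , -0.001]), 'ft_force': array([ 0.395, -0.854,  0.443]), 'ft_torque': array([0.055, 0.003, 0.069]), 'grip_width': np.float64(0.086)}
```

View pics/side0.png

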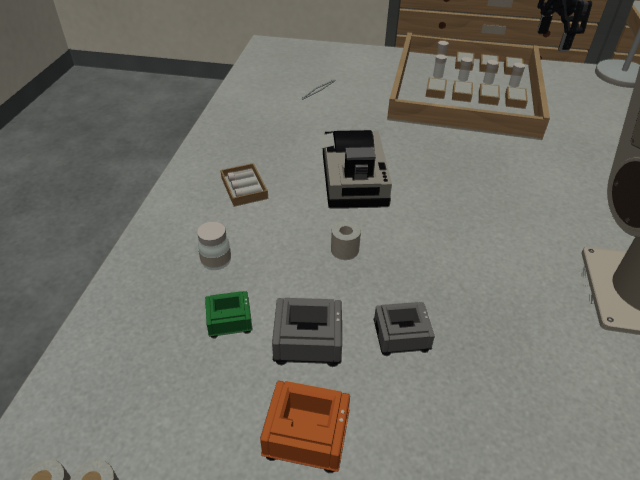

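View pics/top0.png

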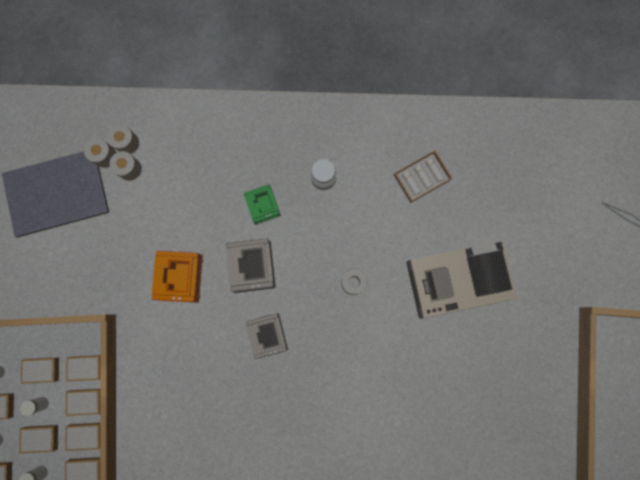

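The side view shows the printer with its pack at (357,170). The charger look-alikes (side / top pixels) are:

- Green at (229,313) / (262,203): excluded by colour.
- Orange at (307,423) / (176,276): excluded by colour.
- Small grey at (404,326) / (266,335).
- Large grey at (308,330) / (250,265): fits, because it is the larger of the two grey ones.

I'll check enlarged crops to confirm.

Run:
```python
from h import *
s=cv2.imread('pics/side0.png');t=cv2.imread('pics/top0.png')
def crop(i,x,y,w,h,f): return cv2.resize(i[y:y+h,x:x+w],None,fx=f,fy=f,interpolation=cv2.INTER_CUBIC)
cv2.imwrite('pics/c1.png',np.hstack([crop(s,260,285,100,85,4),crop(s,365,285,100,85,4)]))
cv2.imwrite('pics/c2.png',np.hstack([crop(t,210,225,80,140,4)[:,:],crop(t,400,235,120,140,4)]))
cv2.imwrite('pics/c3.png',crop(s,310,120,95,95,6))
```

```text
(no output)
```

View pics/c1.png

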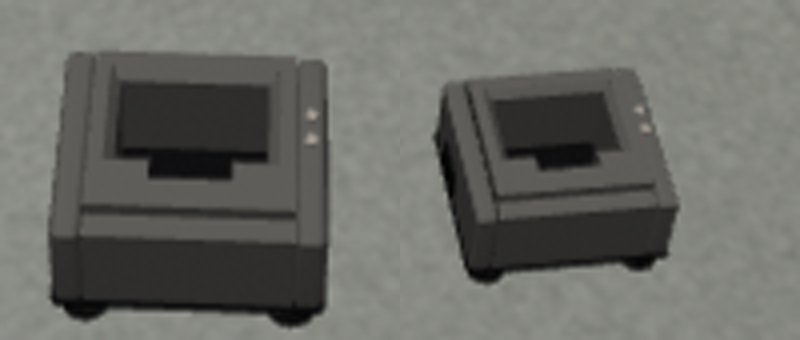

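View pics/c2.png

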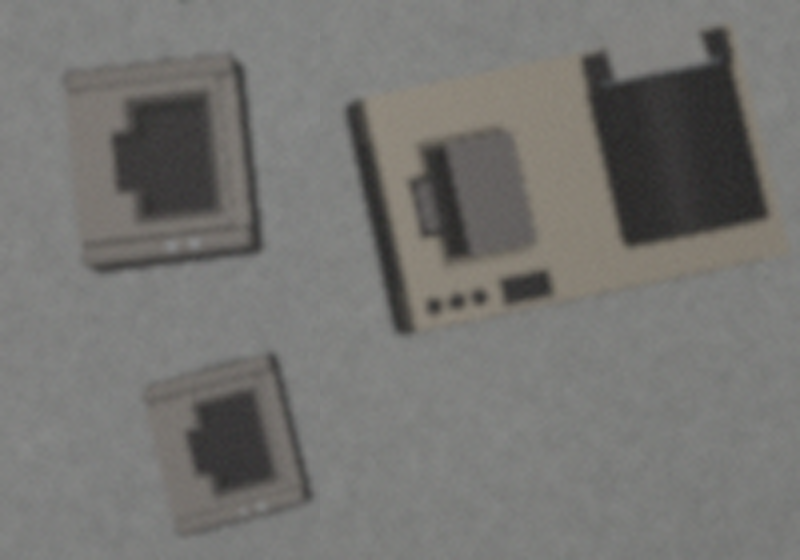

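View pics/c3.png

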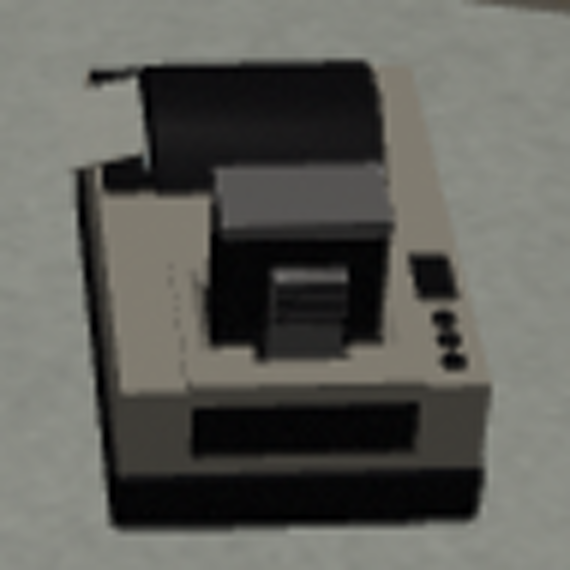

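Confirmed: the large grey unit at side (308,330) / top (250,265) is the charger. The pack's tab and the charger's slot both face +y, towards the side camera. Next I'll zoom in closer to pick corners.

```bash
cat >> h.py <<'E'
def zoom(tag,x,y,w,h,f,out):
    i=load(tag)['pixels'][:,:,::-1][y:y+h,x:x+w]
    i=cv2.convertScaleAbs(i,alpha=1.5,beta=0); i=cv2.resize(i,None,fx=f,fy=f,interpolation=cv2.INTER_CUBIC)
    for k in range(0,w,5):
        cv2.line(i,(int((k+.5)*f),0),(int((k+.5)*f),h*f),(0,200,255) if k%10==0 else (90,90,0),1)
        if k%10==0: cv2.putText(i,str(x+k),(int((k+.5)*f)+1,10),0,.38,(0,0,255),1)
    for k in range(0,h,5):
        cv2.line(i,(0,int((k+.5)*f)),(w*f,int((k+.5)*f)),(0,200,255) if k%10==0 else (90,90,0),1)
        if k%10==0: cv2.putText(i,str(y+k),(1,int((k+.5)*f)-1),0,.38,(0,0,255),1)
    cv2.imwrite(f'pics/{out}.png',i)
E
python3 - <<'E'
from h import *
zoom('top0',403,245,60,50,12,'z1');zoom('side0',335,140,50,45,12,'z2')
zoom('top0',222,235,56,60,10,'z3');zoom('side0',268,290,80,76,8,'z4')
E
```

```text
(no output)
```

View pics/z1.png

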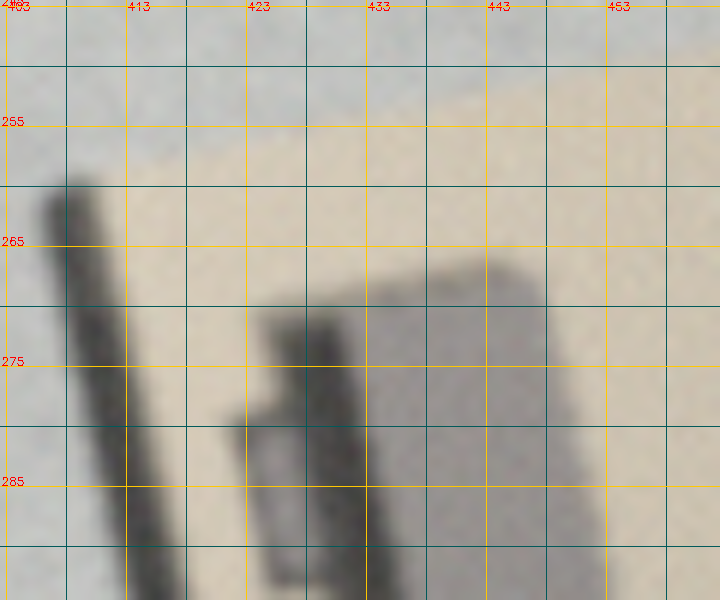

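View pics/z2.png

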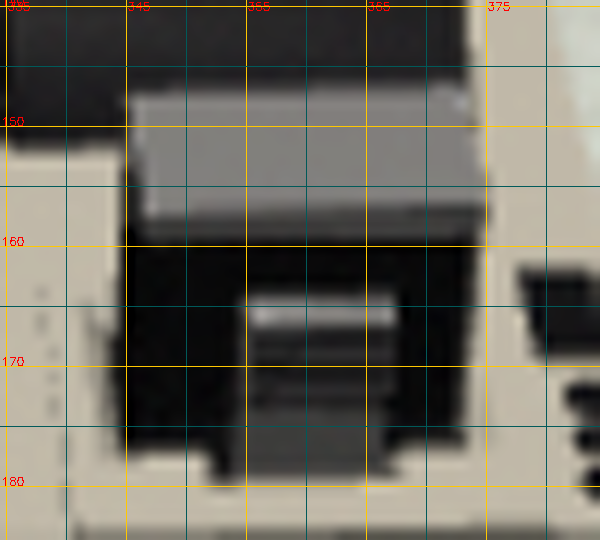

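View pics/z3.png

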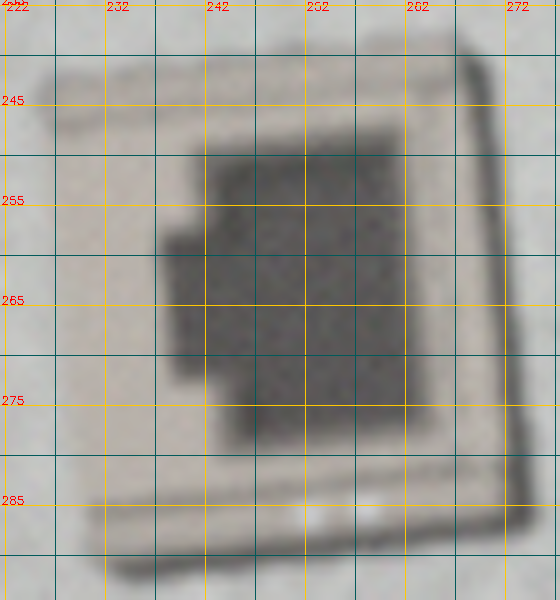

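View pics/z4.png

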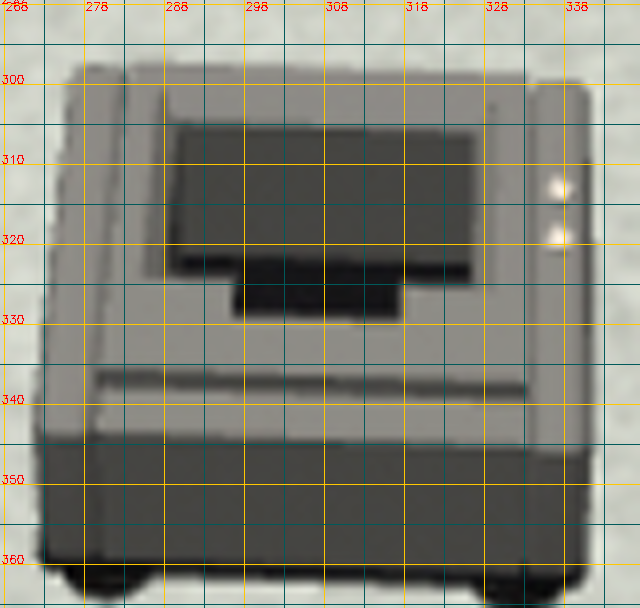

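Run:
```python
from h import *
zoom('top0',415,262,50,48,12,'z5');
s,t=load('side0'),load('top0')
# charger case-top corners: (+x,-y) etc. side img right = -x, down=+y ; top img left=+y, down=-x
P={'+x-y':((277,298),(267,239)),'-x-y':((339.5,300),(272,285)),'-x+y':((341,345.5),(231,290)),'+x+y':((272.5,344),(226,243))}
for k,(a,b) in P.items(): print(k,*[np.round(v,4) for v in tri((s,*a),(t,*b))])
# tab slot outer corners
for a,b in (((297,329),(238,258)),((317.5,329.5),(239.5,272.5))): print(*[np.round(v,4) for v in tri((s,*a),(t,*b))])
```

```text
+x-y [0.6227 0.1772 0.0544] [0.0007 0.0007]
-x-y [0.5248 0.1625 0.0547] [0.0005 0.0005]
-x+y [0.511  0.2479 0.0531] [0.0017 0.0017]
+x+y [0.6107 0.2637 0.052 ] [0.0007 0.0007]
[0.579  0.2355 0.0598] [0.0005 0.0005]
[0.5486 0.2308 0.0601] [0.0007 0.0007]
```

View pics/z5.png

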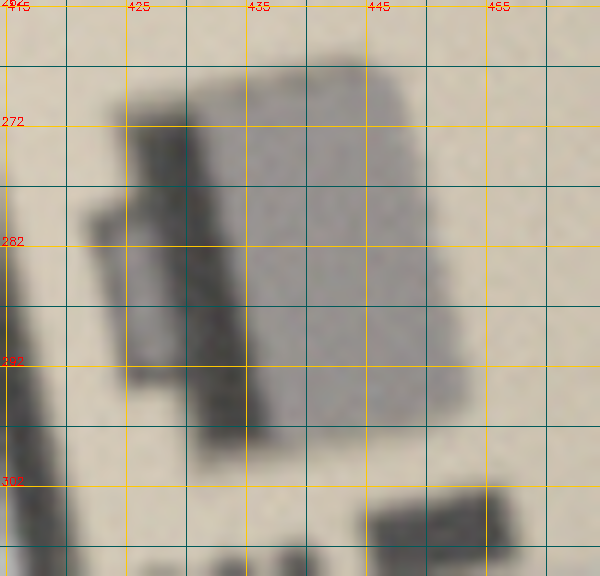

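Run:
```python
from h import *
s,t=load('side0'),load('top0')
P={'+x-y':((346,147.5),(446.5,267.5)),'-x-y':((373.3,147.2),(453,295.7)),'-x+y':((375,157),(436.3,298.3)),'+x+y':((346.7,157.7),(430.3,271)),
 'tab+x':((355.4,165.3),(422.5,279.5)),'tab-x':((367.3,165.3),(425.5,293)),
 }
for k,(a,b) in P.items(): print(k,*[np.round(v,4) for v in tri((s,*a),(t,*b))])
print('printer front deck corners')
for a,b in (((330,185),(409.5,260)),((391.5,184),(418,316.5))): print(*[np.round(v,4) for v in tri((s,*a),(t,*b))])
print('well')
for q in ((242.5,249.5),(261.5,247.5),(264,277),(245,279)): print(atz(t,*q,.058).round(4))
for q in ((288.5,305),(326.5,306)): print(atz(s,*q,.058).round(4))
for q in ((288,324),(326,325)): print(atz(s,*q,.062).round(4))
```

```text
+x-y [ 0.5667 -0.1903  0.1087] [0.0008 0.0008]
-x-y [ 0.5119 -0.2033  0.1079] [0.0001 0.0001]
-x+y [ 0.5055 -0.1703  0.1074] [0.0002 0.0002]
+x+y [ 0.5598 -0.1584  0.1064] [0.0001 0.0001]
tab+x [ 0.5416 -0.1438  0.1011] [0.0011 0.0011]
tab-x [ 0.5168 -0.1501  0.0998] [0.0009 0.0009]
printer front deck corners
[ 0.5856 -0.1231  0.0615] [0.0005 0.0005]
[ 0.4675 -0.1404  0.0689] [0.0013 0.0013]
well
[0.5979 0.2272 0.058 ]
[0.6032 0.1875 0.058 ]
[0.5414 0.1796 0.058 ]
[0.5361 0.219  0.058 ]
[0.6015 0.1908 0.058 ]
[0.5423 0.1814 0.058 ]
[0.5934 0.2305 0.062 ]
[0.5365 0.2215 0.062 ]
```

```bash
cat >> h.py <<'E'
from scipy.spatial.transform import Rotation as R
def go(x,y,z,yaw):
    o=sensors.get_obs(); p=np.array(o['eef_pos']); r=R.from_quat(o['tool_rot']).as_matrix()
    cur=np.degrees(np.arctan2(r[1,0],r[0,0])); d=(r.T@(np.array([x,y,z])-p))*1000
    print('clk',round(float(o['clock']),2),'pos',p.round(4),'yaw',round(cur,2),'tilt',np.degrees(np.arccos(-r[2,2])).round(2),'w',round(float(o['grip_width'])*1e3,2),'F',np.round(o['ft_force'],1),'T',np.round(o['ft_torque'],2))
    print('shift mm',d.round(1),'turn',round(((cur-yaw+90)%180-90)/6,3))
E
python3 - <<'E'
from h import *
zoom('top0',400,235,125,90,6,'z6')
go(.5352,-.1768,.25,12)
E
```

```text
clk 0.1 pos [ 0.1731 -0.4686  0.3031] yaw 20.27 tilt 0.11 w 85.74 F [ 0.4 -0.9  0.4] T [0.06 0.   0.07]
shift mm [ 440.8 -148.2   53.4] turn 1.379
```

View pics/z6.png

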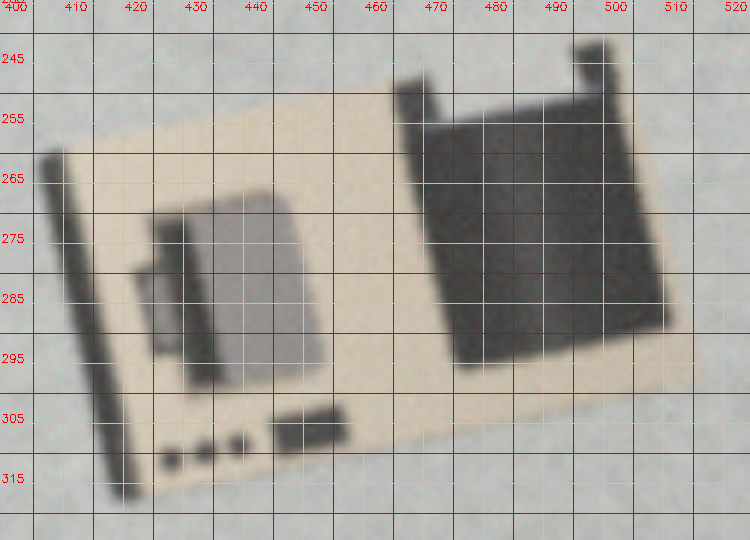

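```bash
python3 -m inch '[1,45,-15,0,0.5, 1,95,-30,0,1.18, 1,140,-45,0,1.18, 1,190,-62,0,1.18, 1,240,-80,0,1.18, 1,290,-98,0,1.18, 1,335,-114,0,1.18, 1,380,-130,0,1.18]'
python3 - <<'E'
from h import *
go(.5352,-.1768,.25,13.2)
E
```

```text
clock: 0.9
eef_pos: [0.4822, -0.2167, 0.3036]
tool_rot: [0.993, 0.115, -0.0, -0.0]
ft_force: [0.3, -0.5, 0.3]
grip_width: 0.0857
clk 0.9 pos [ 0.4822 -0.2167  0.3036] yaw 13.2 tilt 0.04 w 85.69 F [ 0.3 -0.5  0.3] T [-0.04 -0.06  0.06]
shift mm [ 60.7 -26.7  53.5] turn -0.0
```

```bash
python3 -m inch '[0,30,-13,25,0, 0,61,-27,45,0, 0,61,-27,45,0, 0,61,-27,45,0, 0,61,-27,45,0, 0,61,-27,45,0]'; python3 -m inch '[0.5,0,0,0,0,0.5,0,0,0,0,0.5,0,0,0,0,0.5,0,0,0,0]';  python3 - <<'E'
from h import *
go(.5352,-.1768,.25,13.2)
E
```

```text
clock: 1.5
eef_pos: [0.5339, -0.1792, 0.2599]
tool_rot: [0.993, 0.114, 0.001, 0.0]
ft_force: [-0.0, -0.7, 1.5]
grip_width: 0.0427
clock: 1.9
eef_pos: [0.5342, -0.1784, 0.2591]
tool_rot: [0.993, 0.115, 0.0, 0.0]
ft_force: [0.2, -0.1, -0.4]
grip_width: 0.064
clk 1.9 pos [ 0.5342 -0.1784  0.2591] yaw 13.16 tilt 0.02 w 63.97 F [ 0.2 -0.1 -0.4] T [-0.05  0.03 -0.07]
shift mm [ 1.3 -1.4  9.1] turn -0.006
```

```bash
python3 -m inch '[0.75,1,-1.5,30,0, 0.75,1,-1.5,70,0, 0.75,1,-1.5,70,0, 0.75,1,-1.5,70,0]';  python3 - <<'E'
from h import *
go(.5352,-.1768,.1385,13.2)
snap('side','side1');zoom('side1',310,90,90,110,6,'z7')
E
```

```text
clock: 2.3
eef_pos: [0.5345, -0.1764, 0.1888]
tool_rot: [0.993, 0.115, -0.001, -0.0]
ft_force: [-0.3, -0.4, 0.7]
grip_width: 0.0748
clk 2.3 pos [ 0.5345 -0.1764  0.1888] yaw 13.19 tilt 0.12 w 74.78 F [-0.3 -0.4  0.7] T [-0.01 -0.02 -0.02]
shift mm [ 0.6  0.6 50.3] turn -0.001
```

View pics/z7.png

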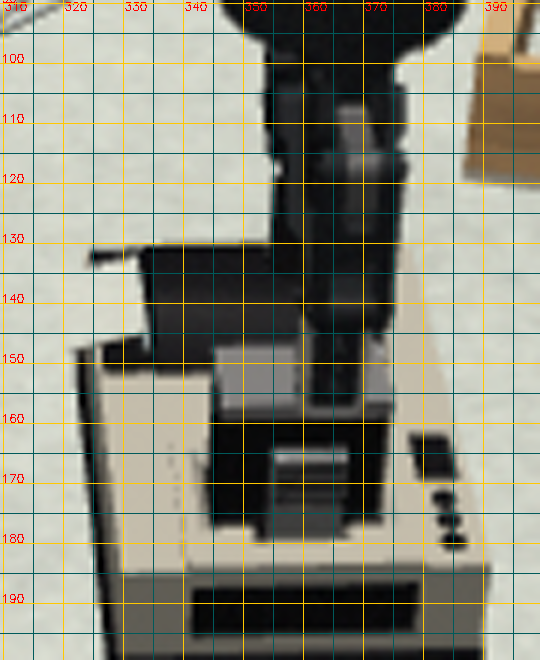

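Run:
```python
from h import *
c=load('side1'); th=np.radians(13.2); X=np.array([np.cos(th),np.sin(th),0]);Y=np.array([-np.sin(th),np.cos(th),0])
p=np.array([.5345,-.1764,.1888])
for ext in (.063,.068,.073):
  b=p-[0,0,ext]
  print(ext,[proj(c,b+Y*.0374+s*X*.011).round(1) for s in(1,-1)])
# predicted pad after descend, and pack pad corners from estimated pose
pc=np.array([.5357,-.1791,.0595])
for z in(.017,.037): print([proj(c,pc+Y*.0317+s*X*.0125+[0,0,z]).round(1) for s in(1,-1)])
for y in(-.018,.015): print('top',[proj(c,pc+Y*y+s*X*.028+[0,0,.0475]).round(1) for s in(1,-1)])
t=load('top0')
for y in(-.018,.015): print('top',[proj(t,pc+Y*y+s*X*.028+[0,0,.0475]).round(1) for s in(1,-1)])
```

```text
0.063 [array([357.8, 156.7]), array([369.2, 156.5])]
0.068 [array([357.6, 158.9]), array([369. , 158.7])]
0.073 [array([357.4, 161.1]), array([368.8, 160.9])]
[array([354.6, 175. ]), array([367.1, 174.7])]
[array([355.2, 166.7]), array([367.9, 166.5])]
top [array([345.4, 148.1]), array([373. , 147.6])]
top [array([346.9, 157.5]), array([375.1, 157. ])]
top [array([446.3, 267.8]), array([452.8, 295.3])]
top [array([430.2, 271.1]), array([436.6, 298.7])]
```

```bash
python3 -m inch '[0.75,0.5,0.5,25,0, 0.75,0.5,0.5,42,0, 0.6,0.5,0.5,50,0, 0.5,0.5,0.5,50,0, 0.5,0.5,0.5,50,0]';  python3 - <<'E'
from h import *
go(.5352,-.1768,.1385,13.2)
E
```

```text
clock: 2.85
eef_pos: [0.5366, -0.1772, 0.1405]
tool_rot: [0.993, 0.115, 0.001, 0.001]
ft_force: [0.6, 0.7, 0.8]
grip_width: 0.0635
clk 2.85 pos [ 0.5366 -0.1772  0.1405] yaw 13.19 tilt 0.15 w 63.55 F [0.6 0.7 0.8] T [-0.01 -0.    0.01]
shift mm [-1.2 -0.7  2. ] turn -0.001
```

```bash
python3 -m inch '[0.4,-0.5,0.5,1,0, 0.3,-0.5,0.5,1,0, 0.2,-0.5,0.5,1,0, 0.2,-0.5,0.5,1,0]';  python3 - <<'E'
from h import *
go(.5352,-.1768,.1385,13.2)
E
```

```text
clock: 3.25
eef_pos: [0.5354, -0.1769, 0.1385]
tool_rot: [0.993, 0.115, 0.0, -0.0]
ft_force: [-0.1, 4.0, 3.4]
grip_width: 0.0514
clk 3.25 pos [ 0.5354 -0.1769  0.1385] yaw 13.22 tilt 0.07 w 51.36 F [-0.1  4.   3.4] T [0.76 0.08 0.01]
shift mm [-0.2 -0.2 -0. ] turn 0.003
```

```bash
python3 -m inch '[0.12,0,0,0,0, 0.08,0,0,0,0, 0.08,0,0,0,0]';  python3 -m inch '[0.04,0,0,0,0, 0.02,0,0,0,0, 0.02,0,0,0,0]'
python3 - <<'E'
from h import *
go(.5352,-.1768,.1385,13.2)
E
```

```text
clock: 3.55
eef_pos: [0.5354, -0.1776, 0.1382]
tool_rot: [0.993, 0.115, 0.0, 0.0]
ft_force: [0.2, 2.7, 4.1]
grip_width: 0.046
clock: 3.85
eef_pos: [0.5356, -0.1782, 0.1384]
tool_rot: [0.993, 0.115, 0.001, 0.001]
ft_force: [0.6, 0.2, 5.7]
grip_width: 0.0435
clk 3.85 pos [ 0.5356 -0.1782  0.1384] yaw 13.17 tilt 0.11 w 43.54 F [0.6 0.2 5.7] T [ 0.21  0.07 -0.  ]
shift mm [-0.1 -1.4 -0.1] turn -0.006
```

```bash
python3 -m inch '[0,0,0,0,0, -0.02,0,0,0,0, -0.02,0,0,0,0]';  python3 - <<'E'
from h import *
go(.5352,-.1768,.1385,13.2)
E
python3 -m inch '[-0.04,0,0,0,0, -0.04,0,0,0,0]';  python3 - <<'E'
from h import *
go(.5352,-.1768,.1385,13.2)
E
```

```text
clock: 4.15
eef_pos: [0.5358, -0.1785, 0.1386]
tool_rot: [0.993, 0.115, 0.001, 0.001]
ft_force: [-0.0, 0.4, 5.1]
grip_width: 0.0422
clk 4.15 pos [ 0.5358 -0.1785  0.1386] yaw 13.15 tilt 0.17 w 42.23 F [-0.   0.4  5.1] T [-0.07  0.01  0.07]
shift mm [-0.2 -1.8  0.1] turn -0.008
clock: 4.35
eef_pos: [0.5358, -0.1788, 0.1386]
tool_rot: [0.993, 0.114, 0.001, 0.002]
ft_force: [-0.4, -1.2, 5.2]
grip_width: 0.0408
clk 4.35 pos [ 0.5358 -0.1788  0.1386] yaw 13.14 tilt 0.2 w 40.84 F [-0.4 -1.2  5.2] T [-0.23  0.01  0.07]
shift mm [-0.2 -2.1  0.1] turn -0.01
```

```bash
python3 -m inch '[-0.05,0,0,0,0, -0.05,0,0,0,0]';  python3 - <<'E'
from h import *
go(.5352,-.1768,.1385,13.2)
E
```

```text
clock: 4.55
eef_pos: [0.5359, -0.1789, 0.1387]
tool_rot: [0.993, 0.114, 0.001, 0.002]
ft_force: [-0.1, -1.4, 5.1]
grip_width: 0.0408
clk 4.55 pos [ 0.5359 -0.1789  0.1387] yaw 13.14 tilt 0.22 w 40.83 F [-0.1 -1.4  5.1] T [-0.3   0.06  0.03]
shift mm [-0.2 -2.2  0.1] turn -0.011
```

```bash
python3 -m inch '[-0.05,0,0,-1,0, -0.05,0,0,-2,0, -0.05,0,0,-3,0, -0.05,0,0,-3,0]';  python3 - <<'E'
from h import *
go(.5352,-.1768,.1385,13.2)
E
python3 -m inch '[-0.05,0,0,-1.5,0, -0.05,0,0,-3,0, -0.05,0,0,-5,0, -0.05,0,0,-5,0]';  python3 - <<'E'
from h import *
go(.5352,-.1768,.1385,13.2)
E
```

```text
clock: 4.95
eef_pos: [0.5356, -0.1784, 0.1412]
tool_rot: [0.993, 0.115, 0.0, 0.001]
ft_force: [1.3, -4.2, 1.5]
grip_width: 0.0407
clk 4.95 pos [ 0.5356 -0.1784  0.1412] yaw 13.15 tilt 0.13 w 40.65 F [ 1.3 -4.2  1.5] T [-1.12 -0.37  0.01]
shift mm [-0.1 -1.7  2.7] turn -0.008
clock: 5.35
eef_pos: [0.5346, -0.1781, 0.1444]
tool_rot: [0.993, 0.115, -0.001, 0.0]
ft_force: [2.5, -6.0, -4.9]
grip_width: 0.0409
clk 5.35 pos [ 0.5346 -0.1781  0.1444] yaw 13.17 tilt 0.16 w 40.87 F [ 2.5 -6.  -4.9] T [-1.39 -0.6   0.12]
shift mm [ 0.9 -1.1  5.8] turn -0.005
```

```bash
python3 -m inch '[-0.05,0.3,1,-1,0, -0.05,0.3,1,-3,0, -0.05,0.3,1,-5,0, -0.05,0.3,1,-5,0]';  python3 - <<'E'
from h import *
go(.5352,-.1768,.1385,13.2)
snap('side','side2');zoom('side2',310,90,90,110,6,'z8')
E
```

```text
clock: 5.75
eef_pos: [0.5348, -0.1782, 0.1502]
tool_rot: [0.993, 0.115, -0.001, -0.0]
ft_force: [0.1, -3.7, -6.0]
grip_width: 0.0407
clk 5.75 pos [ 0.5348 -0.1782  0.1502] yaw 13.19 tilt 0.15 w 40.68 F [ 0.1 -3.7 -6. ] T [-0.9  -0.07  0.02]
shift mm [ 0.7 -1.2 11.7] turn -0.002
```

View pics/z8.png

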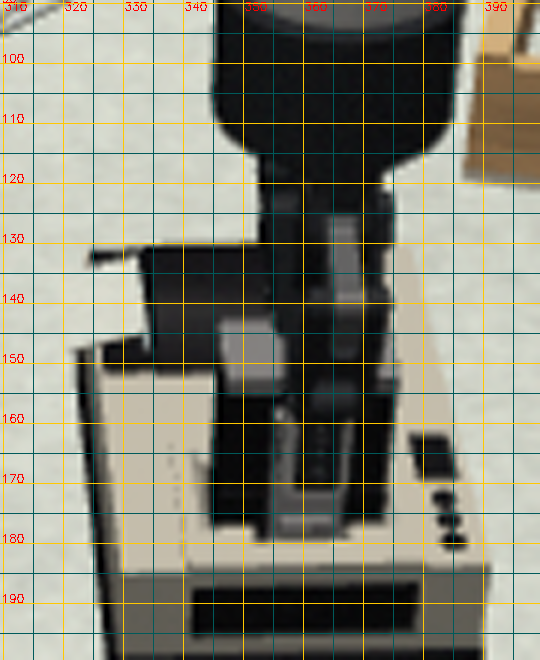

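```bash
python3 -m inch '[-0.05,0,0.5,-3,0, -0.05,0,0.8,-6,0, -0.05,0,0.8,-10,0, -0.05,0,0.8,-14,0]';  python3 - <<'E'
from h import *
go(.5352,-.1768,.1385,13.2)
E
python3 -m inch '[-0.05,0,0,-5,0, -0.05,0,0,-10,0, -0.05,0,0,-15,0, -0.05,0,0,-20,0]';  python3 - <<'E'
from h import *
go(.5352,-.1768,.1385,13.2)
E
```

```text
clock: 6.2
eef_pos: [0.5359, -0.1785, 0.1655]
tool_rot: [0.993, 0.115, 0.0, -0.001]
ft_force: [0.1, -0.0, -3.5]
grip_width: 0.0405
clk 6.2 pos [ 0.5359 -0.1785  0.1655] yaw 13.22 tilt 0.07 w 40.47 F [ 0.1 -0.  -3.5] T [-0.01  0.06 -0.02]
shift mm [-0.3 -1.8 27. ] turn 0.003
clock: 6.6
eef_pos: [0.5359, -0.1791, 0.1855]
tool_rot: [0.993, 0.115, 0.0, -0.0]
ft_force: [0.5, 0.4, -4.3]
grip_width: 0.0408
clk 6.6 pos [ 0.5359 -0.1791  0.1855] yaw 13.2 tilt 0.01 w 40.78 F [ 0.5  0.4 -4.3] T [-0.03 -0.04 -0.02]
shift mm [-0.2 -2.4 47. ] turn -0.001
```

```bash
python3 -m inch '[-0.05,0,0,-10,0, -0.05,0,0,-25,0, -0.05,0,0,-40,0, -0.05,0,0,-50,0, -0.05,0,0,-50,0]';  python3 - <<'E'
from h import *
go(.5352,-.1768,.1385,13.2)
snap('side','side3');zoom('side3',300,30,110,110,5,'z9')
snap('top','top3');zoom('top3',380,220,110,110,5,'z10')
E
```

```text
clock: 7.1
eef_pos: [0.5369, -0.1795, 0.2371]
tool_rot: [0.993, 0.115, 0.002, 0.001]
ft_force: [0.6, 0.4, -2.4]
grip_width: 0.0411
clk 7.1 pos [ 0.5369 -0.1795  0.2371] yaw 13.19 tilt 0.24 w 41.05 F [ 0.6  0.4 -2.4] T [ 0.01 -0.07  0.01]
shift mm [-1.4 -3.2 98.6] turn -0.002
```

View pics/z9.png

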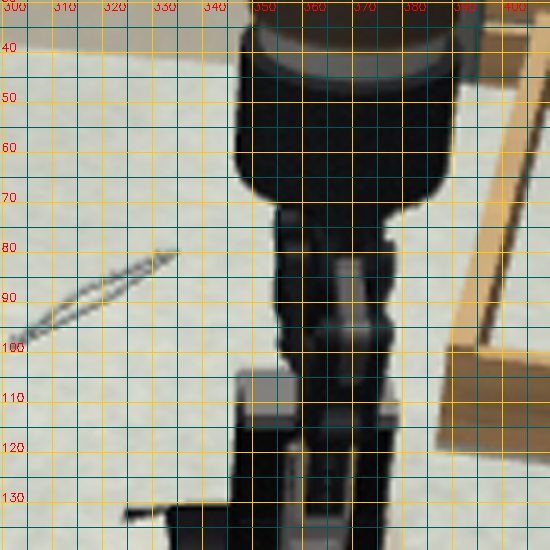

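View pics/z10.png

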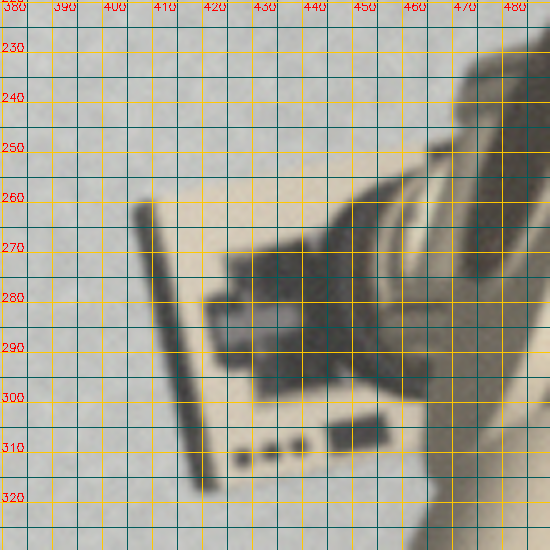

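Run:
```python
from h import *
from scipy.optimize import least_squares
s,t=load('side0'),load('top0')
obs=[(t,242.5,249.5,29.5,19,58),(t,261.5,247.7,29.5,-19,58),(t,264,277,-29.5,-19,58),(t,245,278.8,-29.5,19,58),
(s,289.5,305,29.5,-19,58),(s,326.5,306,-29.5,-19,58),(s,285.5,324,33.5,23,62),(s,328.5,325.2,-33.5,23,62)]
def pts(v):
    c,sn=np.cos(v[2]),np.sin(v[2]); return [np.array([v[0]+(x*c-y*sn)/1e3,v[1]+(x*sn+y*c)/1e3,z/1e3+(v[3] if len(v)>3 else 0)]) for *_,x,y,z in obs]
def f(v): return np.concatenate([proj(o[0],p)-[o[1],o[2]] for o,p in zip(obs,pts(v))])
for v0 in([.569,.204,.14],[.569,.204,.14,0]):
    r=least_squares(f,v0); print(r.x[:2].round(4),np.degrees(r.x[2]).round(2),r.x[3:].round(4)); print(r.fun.reshape(-1,2).round(1).tolist())
```

```text
[0.5688 0.2037] 8.26 []
[[0.2, 1.2], [-0.8, 1.0], [-0.5, -0.5], [0.4, -0.2], [-0.3, -0.7], [0.1, -0.4], [-1.0, -0.2], [0.2, 0.3]]
[0.5689 0.2034] 8.26 [-0.0009]
[[0.4, 1.2], [-0.6, 1.0], [-0.3, -0.5], [0.6, -0.2], [-0.3, -0.5], [0.0, -0.2], [-1.0, 0.0], [0.2, 0.5]]
```

Run:
```python
from h import *
go(.5685,.2059,.2371,8)
```

```text
clk 7.2 pos [ 0.5359 -0.1791  0.2349] yaw 13.19 tilt 0.01 w 40.67 F [-0.2  0.4 -3.5] T [-0.06  0.03 -0.02]
shift mm [ 119.6 -367.4   -2.2] turn 0.865
```

Moving across to the charger, with gentle acceleration.

```bash
python3 -m inch '[-0.05,4,-12,0,0.1, -0.05,12,-38,0,0.2, -0.05,24,-74,0,0.3, -0.05,36,-110,0,0.4, -0.05,48,-146,0,0.5, -0.05,60,-182,0,0.6, -0.05,71,-218,0,0.7, -0.05,83,-254,0,0.8]'
python3 - <<'E'
from h import *
go(.5685,.2059,.2371,8)
E
```

```text
clock: 8.0
eef_pos: [0.5583, 0.0862, 0.2337]
tool_rot: [0.997, 0.076, -0.001, -0.001]
ft_force: [-0.6, -0.5, -3.8]
grip_width: 0.0404
clk 8.0 pos [0.5583 0.0862 0.2337] yaw 8.72 tilt 0.18 w 40.41 F [-0.6 -0.5 -3.8] T [-0.02 -0.02 -0.12]
shift mm [  28.2 -116.8   -3.2] turn 0.121
```

```bash
python3 -m inch '[-0.05,8,-35,0,0.05, -0.05,15,-65,0,0.1, -0.05,22,-92,0,0.12, -0.05,26,-110,0,0.12, -0.05,28,-117,0,0.12, -0.05,28,-117,0,0.12, -0.05,28,-117,0,0.12]'
python3 - <<'E'
from h import *
go(.5685,.2059,.212,8)
snap('side','side4');zoom('side4',230,180,150,180,4,'z11')
snap('top','top4');zoom('top4',200,210,110,110,6,'z12')
E
```

```text
clock: 8.7
eef_pos: [0.5841, 0.1364, 0.235]
tool_rot: [0.994, 0.107, -0.003, -0.019]
ft_force: [0.1, -1.3, -3.8]
grip_width: 0.041
clk 8.7 pos [0.5841 0.1364 0.235 ] yaw 12.34 tilt 2.25 w 41.02 F [ 0.1 -1.3 -3.8] T [-0.05 -0.01 -0.03]
shift mm [ -0.3 -70.3  25.8] turn 0.723
```

View pics/z11.png

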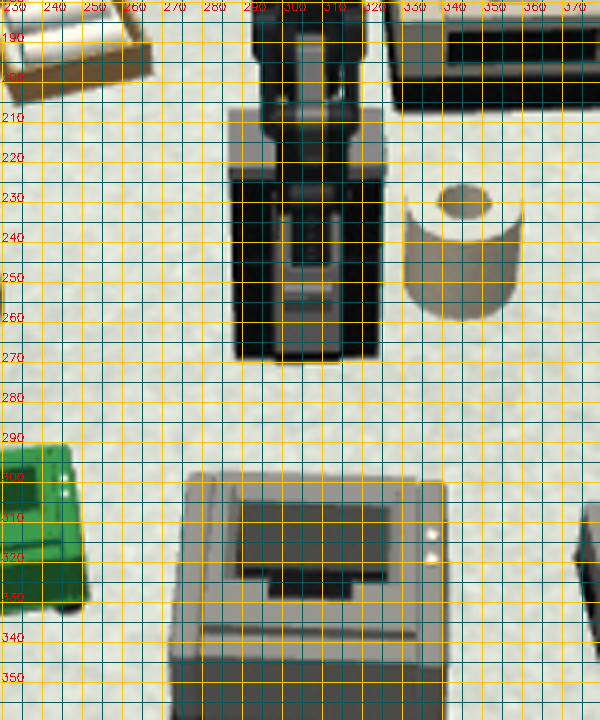

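View pics/z12.png

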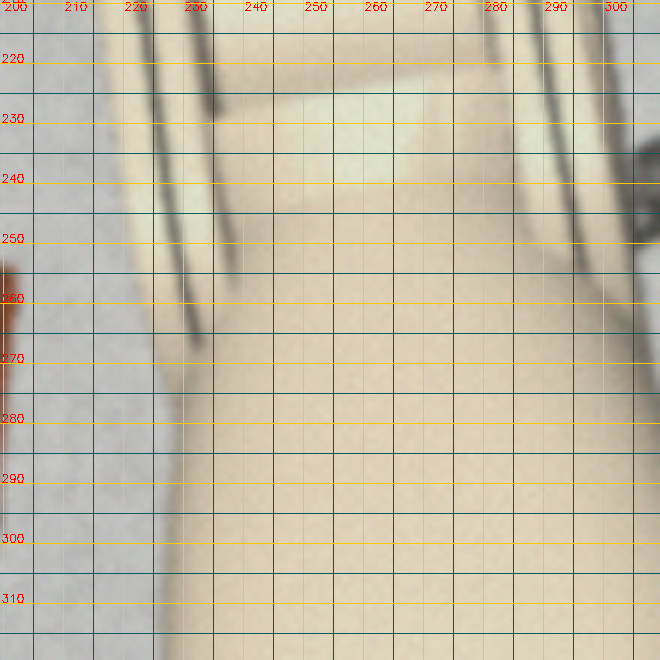

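Run:
```python
from h import *
o=sensors.get_obs();print(np.round(o['joint_pos'],3),np.round(o['joint_vel'],2),np.round(o['tau'],1))
```

```text
[0.215 0.474 0.162 1.261 0.039 3.141] [ 0. -0. -0. -0. -0.  0.] [  0.  -49.8  26.3  -0.    0.2  -0. ]
```

The tool stopped short of the charger: joint 6 has hit its limit (3.141 rad). Yaw follows j1 + 180° − j6, so this grasp can't reach the charger's yaw. With the tool turned half round, j6 would be about 12°, which is reachable. I'll stand the pack on clear bench, turn the tool and regrasp, so first I need a free spot.

Run:
```python
from h import *
t=load('top0')
for n,q,z in(('roll',(353,281),.052),('jar',(323,170),.075),('tray',(422,176),.025),('smallchg',(266,335),.05),('green',(262,203),.045),('printer front',(414,290),.03),('boxR',(582,310),.05),('boxL',(112,318),.05)): print(n,atz(t,*q,z).round(3))
# slip check: pack edges at side4 predicted if pc = TCP - 79.2 mm
c=load('side4'); o=sensors.get_obs(); r=R.from_quat(o['tool_rot']).as_matrix(); p=o['eef_pos']
pc0=np.array([0,2.35e-3,.0792])
for dz in(0,):
  f=lambda x,y,z:proj(c,p+r@(pc0+np.array([x,-y,-z])/1e3)).round(1)
  print('top front',f(28,15,47.5),f(-28,15,47.5),'bottom front',f(28,18,-47.5),f(-28,18,-47.5),'back top',f(28,-18,47.5),f(-28,-18,47.5))
zoom('side4',280,200,50,75,8,'z13')
```

```text
roll [ 0.539 -0.007  0.052]
jar [0.769 0.063 0.075]
tray [ 0.775 -0.154  0.025]
smallchg [0.422 0.171 0.05 ]
green [0.701 0.192 0.045]
printer front [ 0.524 -0.138  0.03 ]
boxR [ 0.492 -0.485  0.05 ]
boxL [0.448 0.494 0.05 ]
top front [286.8 220.5] [325.8 219.9] bottom front [288.4 269.5] [324.5 268.8] back top [286.9 206.5] [324.7 206. ]
```

View pics/z13.png

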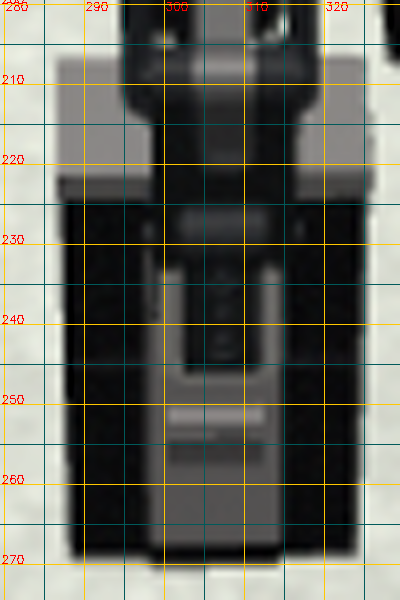

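```bash
python3 - <<'E'
from h import *
go(.44,.04,.235,13.2)
E
python3 -m inch '[-0.05,0,20,0,-0.2, -0.05,0,30,0,-0.2,-0.05,0,30,0,-0.2,-0.05,0,30,0,-0.2]'
python3 - <<'E'
from h import *
go(.44,.04,.235,13.2)
E
```

```text
clk 8.8 pos [0.5839 0.1365 0.2351] yaw 12.35 tilt 2.25 w 40.76 F [-0.2 -0.1 -3.5] T [-0.    0.01 -0.03]
shift mm [-161.3   63.5   -2.1] turn -0.141
clock: 9.2
eef_pos: [0.5904, 0.1076, 0.234]
tool_rot: [0.993, 0.118, -0.003, -0.02]
ft_force: [0.2, 0.6, -4.2]
grip_width: 0.041
clk 9.2 pos [0.5904 0.1076 0.234 ] yaw 13.53 tilt 2.29 w 40.99 F [ 0.2  0.6 -4.2] T [-0.1   0.01 -0.03]
shift mm [-162.    30.5   -2.1] turn 0.055
```

Run:
```python
from h import *
o=sensors.get_obs(); r=R.from_quat(o['tool_rot']).as_matrix(); print(r.round(4)); print(np.round(o['joint_pos'],3))
```

```text
[[ 9.722e-01  2.338e-01 -9.900e-03]
 [ 2.340e-01 -9.715e-01  3.880e-02]
 [-6.000e-04 -4.000e-02 -9.992e-01]]
[0.165 0.477 0.164 1.261 0.04  3.07 ]
```

```bash
python3 -m inch '[-0.05,-15,3,0,0, -0.05,-40,8,0,0, -0.05,-75,14,0,0, -0.05,-110,20,0,0, -0.05,-140,26,0,0, -0.05,-155,29,0,0, -0.05,-162,30.5,0,0, -0.05,-162,30.5,0,0]'
python3 - <<'E'
from h import *
go(.44,.04,.135,13.5)
E
```

```text
clock: 10.0
eef_pos: [0.4398, 0.0403, 0.2333]
tool_rot: [0.993, 0.118, -0.002, -0.02]
ft_force: [0.2, 0.1, -3.3]
grip_width: 0.0408
clk 10.0 pos [0.4398 0.0403 0.2333] yaw 13.6 tilt 2.26 w 40.8 F [ 0.2  0.1 -3.3] T [-0.07 -0.02  0.04]
shift mm [ 0.1  4.2 98.2] turn 0.016
```

```bash
python3 -m inch '[-0.05,0,0.5,15,0, -0.05,0,2,45,0, -0.05,0,3,75,0, -0.05,0,4,90,0, -0.05,0,4,98,0, -0.05,0,4,98,0]'
python3 - <<'E'
from h import *
go(.44,.04,.127,13.5)
snap('side','side5');zoom('side5',300,200,100,100,6,'z14')
E
```

```text
clock: 10.6
eef_pos: [0.4405, 0.0404, 0.1339]
tool_rot: [0.993, 0.119, -0.003, -0.02]
ft_force: [-0.0, -0.2, -3.7]
grip_width: 0.0409
clk 10.6 pos [0.4405 0.0404 0.1339] yaw 13.63 tilt 2.29 w 40.87 F [-0.  -0.2 -3.7] T [-0.09  0.   -0.01]
shift mm [-0.5  0.5  6.9] turn 0.022
```

View pics/z14.png

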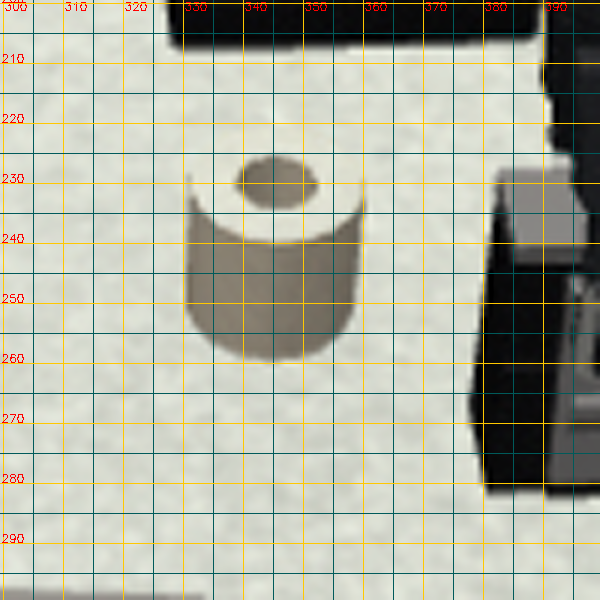

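Clear of the roll. Lowering slowly until it touches the bench.

```bash
python3 -m inch '[-0.05,0,0,2,0, -0.05,0,0,4,0, -0.05,0,0,5.5,0, -0.05,0,0,5.5,0]'
python3 - <<'E'
from h import *
go(.44,.04,.127,13.5)
E
python3 -m inch '[-0.05,0,0,0.7,0, -0.05,0,0,1.2,0,-0.05,0,0,1.2,0]'
python3 - <<'E'
from h import *
go(.44,.04,.127,13.5)
E
```

```text
clock: 11.05
eef_pos: [0.4401, 0.0402, 0.1294]
tool_rot: [0.993, 0.118, -0.002, -0.02]
ft_force: [0.2, -0.3, -3.1]
grip_width: 0.0407
clk 11.05 pos [0.4401 0.0402 0.1294] yaw 13.6 tilt 2.25 w 40.72 F [ 0.2 -0.3 -3.1] T [ 0.    0.05 -0.02]
shift mm [-0.2  0.2  2.4] turn 0.016
clock: 11.35
eef_pos: [0.4403, 0.0402, 0.1283]
tool_rot: [0.993, 0.118, -0.002, -0.019]
ft_force: [0.2, 0.0, -2.3]
grip_width: 0.0404
clk 11.35 pos [0.4403 0.0402 0.1283] yaw 13.6 tilt 2.25 w 40.44 F [ 0.2  0.  -2.3] T [-0.09  0.12  0.05]
shift mm [-0.3  0.2  1.3] turn 0.016
```

```bash
python3 -m inch '[-0.05,0,0,0.7,0, -0.05,0,0,1.2,0,-0.05,0,0,1.2,0]'
python3 - <<'E'
from h import *
go(.44,.04,.127,13.5)
E
```

```text
clock: 11.65
eef_pos: [0.4406, 0.0405, 0.128]
tool_rot: [0.993, 0.118, -0.002, -0.02]
ft_force: [-2.0, 0.3, 6.9]
grip_width: 0.0408
clk 11.65 pos [0.4406 0.0405 0.128 ] yaw 13.6 tilt 2.27 w 40.78 F [-2.   0.3  6.9] T [-0.03  0.38  0.05]
shift mm [-0.7  0.4  1. ] turn 0.017
```

```bash
python3 -m inch '[-0.05,0,0,-0.5,0, -0.02,0,-0.4,-0.5,0, 0.03,0,-1.5,-0.5,0, 0.08,0,-2.6,-0.5,0, 0.13,0,-3.6,-0.5,0, 0.18,0,-4.7,-0.5,0, 0.22,0,-5.5,-0.5,0, 0.22,0,-5.5,-0.5,0]'
python3 - <<'E'
from h import *
go(.44,.04,.127,13.5)
snap('side','side6');zoom('side6',360,190,100,100,6,'z15')
E
```

```text
clock: 12.45
eef_pos: [0.4383, 0.0459, 0.1273]
tool_rot: [0.993, 0.118, -0.003, -0.02]
ft_force: [-0.3, 0.2, 0.1]
grip_width: 0.0518
clk 12.45 pos [0.4383 0.0459 0.1273] yaw 13.61 tilt 2.3 w 51.75 F [-0.3  0.2  0.1] T [ 0.07 -0.    0.03]
shift mm [0.2 6.1 0.1] turn 0.019
```

View pics/z15.png

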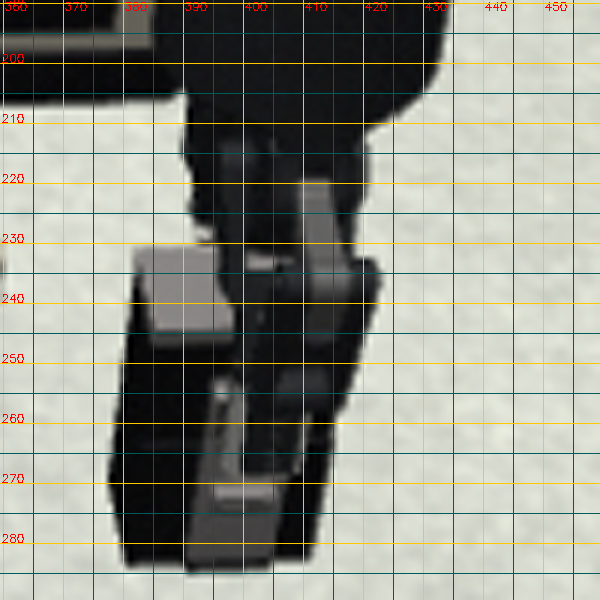

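```bash
python3 -m inch '[0.4,0,0,0,0, 0.6,0,0,0,0, 0.9,0,0,0,0, 0.9,0,0,-30,0, 0.9,0,0,-70,0, 0.9,0,0,-105,-1.3, 0.9,0,0,-115,-2.7, 0.9,0,0,-115,-4.1]'
python3 - <<'E'
from h import *
go(.44,.04,.127,13.5)
snap('side','side7');zoom('side7',360,190,100,100,6,'z16')
E
```

```text
clock: 13.3
eef_pos: [0.4413, 0.0412, 0.2451]
tool_rot: [0.944, 0.33, 0.004, -0.019]
ft_force: [0.3, -0.2, -1.0]
grip_width: 0.0809
clk 13.3 pos [0.4413 0.0412 0.2451] yaw 38.52 tilt 2.22 w 80.89 F [ 0.3 -0.2 -1. ] T [-0.06 -0.02 -0.03]
shift mm [ -4.2   4.  118. ] turn 4.169
```

View pics/z16.png

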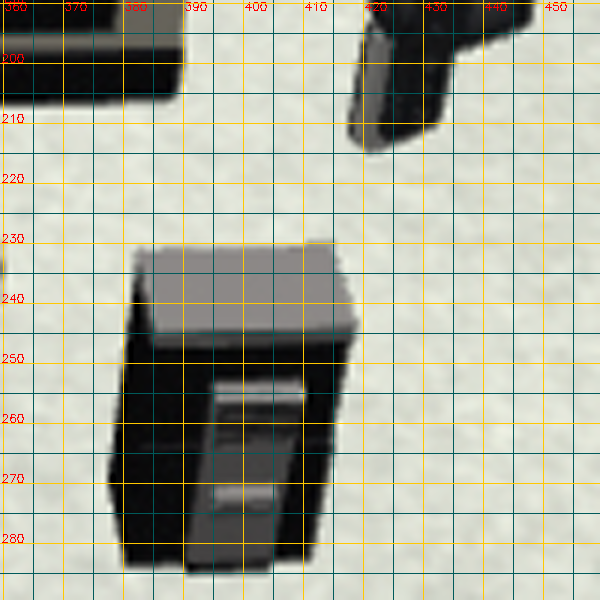

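```bash
python3 -m inch '[0.9,0,0,-15,-1.4, 0.9,0,0,-15,-2.8,0.9,0,0,-15,-4.2,0.9,0,0,-15,-5.6,0.9,0,0,-15,-7,0.9,0,0,-15,-8.4,0.9,0,0,-15,-9.8,0.9,0,0,-15,-11.2]' >/dev/null
python3 -m inch '[0.9,0,0,0,-1.4, 0.9,0,0,0,-2.8,0.9,0,0,0,-4.2,0.9,0,0,0,-5.6,0.9,0,0,0,-7,0.9,0,0,0,-8.4,0.9,0,0,0,-9.8,0.9,0,0,0,-11.2]'
python3 - <<'E'
from h import *
go(.44,.04,.127,13.5); o=sensors.get_obs();print(np.round(o['joint_pos'],3))
s=load('side7')
c=[atz(s,*q,.095) for q in((381.3,231),(384,244.7),(416.7,243.3),(413.5,230.5))]
for q in c: print(q.round(4))
print(np.mean(c,0).round(4))
# predicted from placing:
E
```

```text
clock: 14.95
eef_pos: [0.4397, 0.0406, 0.257]
tool_rot: [0.063, 0.998, 0.019, -0.007]
ft_force: [-0.1, -0.2, -0.2]
grip_width: 0.0814
clk 14.95 pos [0.4397 0.0406 0.257 ] yaw 172.8 tilt 2.27 w 81.4 F [-0.1 -0.2 -0.2] T [-0.01 -0.02 -0.01]
shift mm [ -2.4  -5.2 129.9] turn -3.45
[ 0.072  0.159 -0.223  1.196  0.039  0.197]
[0.4733 0.0306 0.095 ]
[0.4658 0.0636 0.095 ]
[0.4123 0.0497 0.095 ]
[0.4191 0.0186 0.095 ]
[0.4426 0.0406 0.095 ]
```

```bash
python3 -m inch '[0.9,0,0,0,-1.4, 0.9,0,0,0,-2.8,0.9,0,0,0,-4.2,0.9,0,0,0,-5.6,0.9,0,0,0,-7,0.9,0,0,0,-8.4,0.9,0,0,0,-9.8,0.9,0,0,0,-11.2]' >/dev/null
python3 -m inch '[0.9,0,0,0,-1.4, 0.9,0,0,0,-2.8,0.9,0,0,0,-4.2,0.9,0,0,0,-5.6,0.9,0,0,0,-7,0.9,0,0,0,-8.4,0.9,0,0,0,-9.8,0.9,0,0,0,-11.2]' >/dev/null
python3 -m inch '[0.9,0,0,0,-1.4, 0.9,0,0,0,-2.8,0.9,0,0,0,-4.2,0.9,0,0,0,-5.6,0.9,0,0,0,-7,0.9,0,0,0,-8.4]'
python3 - <<'E'
from h import *
go(.44,.04,.257,5); o=sensors.get_obs();print(np.round(o['joint_pos'],3))
E
```

```text
clock: 17.15
eef_pos: [0.4397, 0.0406, 0.257]
tool_rot: [1.0, -0.021, -0.006, -0.019]
ft_force: [0.4, 0.1, 0.2]
grip_width: 0.0812
clk 17.15 pos [0.4397 0.0406 0.257 ] yaw -2.4 tilt 2.26 w 81.2 F [0.4 0.1 0.2] T [-0.05  0.03  0.02]
shift mm [ 0.3  0.5 -0. ] turn -1.233
[ 0.072  0.159 -0.224  1.196  0.039 -3.028]
```

```bash
python3 -m inch '[0.9,0,10,0,-1.0, 0.9,0,20,0,-1.4, 0.9,0,30,0,-1.4,0.9,0,40,0,-1.4]'
python3 - <<'E'
from h import *
go(.44,.04,.257,5); o=sensors.get_obs();print(np.round(o['joint_pos'],3))
E
```

```text
clock: 17.55
eef_pos: [0.4358, 0.0322, 0.2558]
tool_rot: [0.999, 0.032, -0.004, -0.007]
ft_force: [0.0, -0.3, 0.2]
grip_width: 0.081
clk 17.55 pos [0.4358 0.0322 0.2558] yaw 3.7 tilt 0.91 w 80.98 F [ 0.  -0.3  0.2] T [-0.02  0.03 -0.  ]
shift mm [ 4.6 -7.5 -1.1] turn -0.216
[ 0.066  0.15  -0.237  1.19   0.014 -3.14 ]
```

Working: the tilt is down to 0.9°. One smaller push in the same direction.

```bash
python3 -m inch '[0.9,0,10,0,0, 0.9,0,20,0,0,0.9,0,20,0,0]'
python3 - <<'E'
from h import *
go(.44,.04,.257,5); o=sensors.get_obs();print(np.round(o['joint_pos'],3))
E
```

```text
clock: 17.85
eef_pos: [0.4369, 0.0235, 0.2557]
tool_rot: [1.0, 0.025, -0.003, -0.003]
ft_force: [0.4, 1.1, 1.0]
grip_width: 0.081
clk 17.85 pos [0.4369 0.0235 0.2557] yaw 2.84 tilt 0.48 w 81.03 F [0.4 1.1 1. ] T [-0.02  0.01 -0.01]
shift mm [  4.  -16.4  -1.3] turn -0.359
[ 0.051  0.151 -0.236  1.19   0.006 -3.14 ]
```

```bash
python3 -m inch '[0.9,-20,30,0,1.4, 0.9,-40,60,0,2.8,0.9,-60,90,0,4.2,0.9,-60,120,0,5.6,0.9,-60,120,0,7,0.9,-60,120,0,8.4,0.9,-60,120,0,9.8,0.9,-60,120,0,11.2]'
python3 -m inch '[0.9,0,0,0,1.4, 0.9,0,0,0,2.8,0.9,0,0,0,4.2,0.9,0,0,0,5.6,0.9,0,0,0,7,0.9,0,0,0,8.4,0.9,0,0,0,9.8,0.9,0,0,0,11.2]'
python3 - <<'E'
from h import *
go(.4405,.0435,.257,193.8); o=sensors.get_obs();print(np.round(o['joint_pos'],3))
snap('top','top8');zoom('top8',290,260,100,100,6,'z17')
snap('side','side8');zoom('side8',365,215,65,75,8,'z18')
E
```

```text
clock: 18.65
eef_pos: [0.3829, -0.0992, 0.2554]
tool_rot: [0.845, -0.535, -0.004, -0.001]
ft_force: [-0.3, 0.1, -0.0]
grip_width: 0.0809
clock: 19.45
eef_pos: [0.383, -0.099, 0.2554]
tool_rot: [-0.408, 0.913, 0.004, -0.002]
ft_force: [-0.4, 0.5, -0.9]
grip_width: 0.081
clk 19.45 pos [ 0.383  -0.099   0.2554] yaw -131.86 tilt 0.49 w 80.97 F [-0.4  0.5 -0.9] T [ 0.04  0.03 -0.03]
shift mm [-144.5   52.3   -1.2] turn 5.723
[-0.255  0.07  -0.33   1.178  0.004 -1.095]
```

View pics/z17.png

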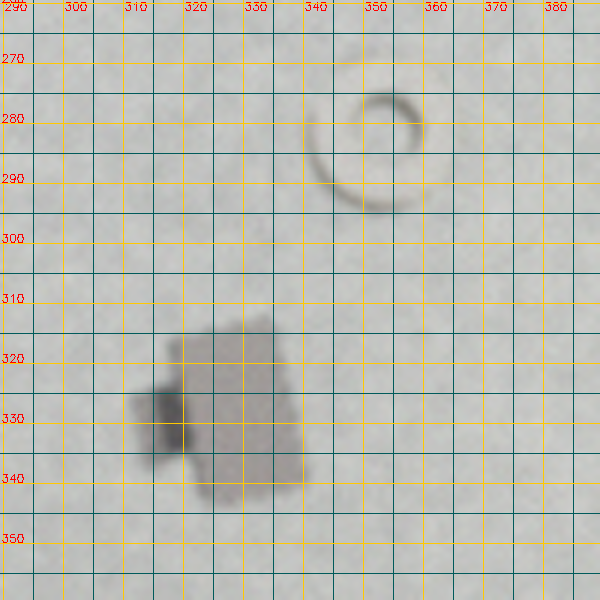

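View pics/z18.png

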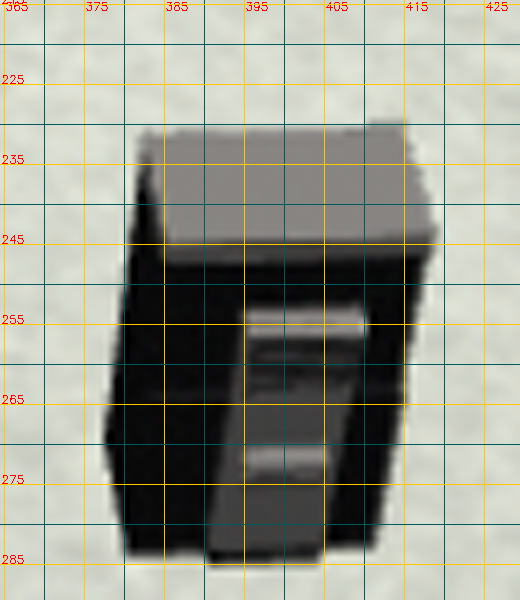

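Run:
```python
from h import *
from scipy.optimize import least_squares
s,t=load('side8'),load('top8')
xy={'a':(28,15),'b':(28,-18),'c':(-28,-18),'d':(-28,15)}
T=dict(a=(317.6,316.5),b=(334.8,312),c=(340.5,340.5),d=(323.3,343.3));S=dict(b=(382.9,231),c=(415.4,229.8),d=(419.1,243.7),a=(385.1,244.9))
def f(v):
    c,sn=np.cos(v[2]),np.sin(v[2]);o=[]
    for k,(x,y) in xy.items():
        p=[v[0]+(x*c-y*sn)/1e3,v[1]+(x*sn+y*c)/1e3,v[3]]
        o+=[proj(t,p)-T[k],proj(s,p)-S[k]]
    return np.concatenate(o)
r=least_squares(f,[.44,.04,.24,.095]);v=r.x;print(v[:2].round(4),np.degrees(v[2]),v[3]);print(r.fun.reshape(-1,2).round(1).tolist())
Y=np.array([-np.sin(v[2]),np.cos(v[2])])
j=v[:2]+.00235*Y; print('jaw centre squeezed',j, 'pre-touch', v[:2]+.0069*Y)
go(*(v[:2]+.0068*Y),.2554,180+np.degrees(v[2]))
```

```text
[0.44   0.0426] 13.311220180982973 0.09602828193378939
[[0.5, -0.3], [0.2, -0.5], [-0.6, 0.9], [-0.5, 0.1], [-0.5, 0.2], [-0.5, 0.4], [0.4, 0.8], [-0.5, -0.2]]
jaw centre squeezed [0.43943163 0.04485255] pre-touch [0.43838404 0.04928031]
clk 19.55 pos [ 0.383  -0.099   0.2554] yaw -131.49 tilt 0.49 w 80.71 F [-0.6  0.1  0.3] T [-0.01  0.01 -0.04]
shift mm [-147.7   56.7    0.5] turn 5.866
```

```bash
python3 -m inch '[0.75,-25,10,0,1.3, 0.75,-60,24,0,2.6, 0.75,-100,39,0,3.9, 0.75,-130,50,0,5.2, 0.75,-147.7,56.7,0,5.85, 0.75,-147.7,56.7,0,5.85, 0.75,-147.7,56.7,0,5.85]'
python3 - <<'E'
from h import *
go(.4387,.0483,.1285,193.4)
E
```

```text
clock: 20.25
eef_pos: [0.4381, 0.0493, 0.2556]
tool_rot: [-0.119, 0.993, 0.003, -0.003]
ft_force: [-0.2, 0.4, 0.2]
grip_width: 0.075
clk 20.25 pos [0.4381 0.0493 0.2556] yaw -166.36 tilt 0.51 w 75.02 F [-0.2  0.4  0.2] T [-0.05 -0.01  0.  ]
shift mm [ -1.2  -1.9 127.1] turn 0.04
```

```bash
python3 -m inch '[0.75,-1,-1.5,40,0, 0.75,-1,-1.9,80,0, 0.75,-1,-1.9,110,0, 0.7,-1,-1.9,125,0, 0.5,-1,-1.9,127,0, 0.5,-1,-1.9,127,0]'
python3 - <<'E'
from h import *
go(.4387,.0483,.1285,193.4)
snap('side','side9');zoom('side9',360,190,100,100,6,'z19')
E
```

```text
clock: 20.85
eef_pos: [0.4386, 0.0474, 0.1289]
tool_rot: [-0.117, 0.993, 0.003, -0.003]
ft_force: [1.1, -0.5, -0.1]
grip_width: 0.064
clk 20.85 pos [0.4386 0.0474 0.1289] yaw -166.62 tilt 0.52 w 64.02 F [ 1.1 -0.5 -0.1] T [-0.06 -0.01 -0.  ]
shift mm [-0.3  0.9  0.4] turn -0.003
```

View pics/z19.png

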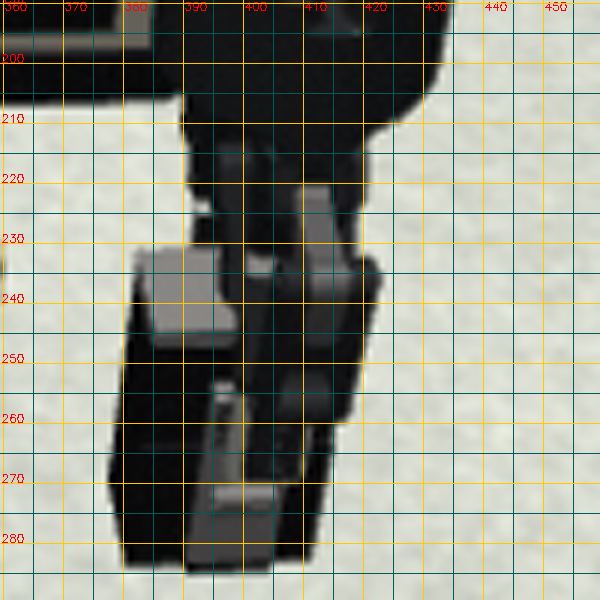

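```bash
python3 -m inch '[0.35,0,2,0.4,0, 0.2,0,2,0.4,0, 0.2,0,2,0.4,0]'
python3 - <<'E'
from h import *
go(.4387,.0483,.1285,193.4)
E
python3 -m inch '[0.15,0,-1,0,0, 0.1,0,-2,0,0, 0.05,0,-3,0,0, 0.05,0,-3,0,0]'
python3 - <<'E'
from h import *
go(.4387,.0483,.1285,193.4)
E
```

```text
clock: 21.2
eef_pos: [0.4393, 0.0501, 0.1294]
tool_rot: [-0.117, 0.993, 0.002, -0.002]
ft_force: [0.2, -1.7, 1.4]
grip_width: 0.0513
clk 21.2 pos [0.4393 0.0501 0.1294] yaw -166.58 tilt 0.35 w 51.34 F [ 0.2 -1.7  1.4] T [-0.42 -0.16  0.05]
shift mm [ 1.  -1.6  0.9] turn 0.003
clock: 21.6
eef_pos: [0.4402, 0.0469, 0.1293]
tool_rot: [-0.117, 0.993, 0.002, -0.002]
ft_force: [1.8, -2.8, 6.0]
grip_width: 0.0446
clk 21.6 pos [0.4402 0.0469 0.1293] yaw -166.61 tilt 0.33 w 44.63 F [ 1.8 -2.8  6. ] T [-0.8  -0.26  0.07]
shift mm [1.1 1.7 0.8] turn -0.002
```

```bash
python3 -m inch '[0.02,0,-1.2,0,0, 0,0,-1.8,0,0, -0.04,0,-2.2,0,0, -0.05,0,-2.2,0,0, -0.05,0,-2.2,0,0]'
python3 - <<'E'
from h import *
go(.4387,.0483,.1285,193.4)
E
```

```text
clock: 22.1
eef_pos: [0.4407, 0.0447, 0.1293]
tool_rot: [-0.117, 0.993, 0.002, -0.002]
ft_force: [0.9, -3.0, 7.6]
grip_width: 0.0406
clk 22.1 pos [0.4407 0.0447 0.1293] yaw -166.61 tilt 0.32 w 40.58 F [ 0.9 -3.   7.6] T [-0.93 -0.15  0.14]
shift mm [1.1 4.  0.9] turn -0.001
```

Gripped, with the tab at its stop (width 40.6 mm). I'll lift and check.

```bash
python3 -m inch '[-0.05,0,-0.5,-2,0, -0.05,0,-0.5,-5,0, -0.05,0,-0.5,-12,0, -0.05,0,-0.5,-30,0, -0.05,0,-0.5,-60,0, -0.05,0,-0.5,-90,0, -0.05,0,-0.5,-105,0, -0.05,0,-0.5,-105,0]'
python3 - <<'E'
from h import *
go(.5685,.2059,.235,188.1); o=sensors.get_obs();print(np.round(o['joint_pos'],3))
snap('side','side10');zoom('side10',380,130,100,120,6,'z20')
E
```

```text
clock: 22.9
eef_pos: [0.4416, 0.0445, 0.2356]
tool_rot: [-0.117, 0.993, 0.003, -0.001]
ft_force: [-0.5, -0.0, -4.3]
grip_width: 0.0407
clk 22.9 pos [0.4416 0.0445 0.2356] yaw -166.58 tilt 0.39 w 40.71 F [-0.5 -0.  -4.3] T [-0.03 -0.05  0.03]
shift mm [-160.9  127.5    1.4] turn 0.887
[ 0.097  0.176 -0.261  1.135  0.007 -0.137]
```

View pics/z20.png

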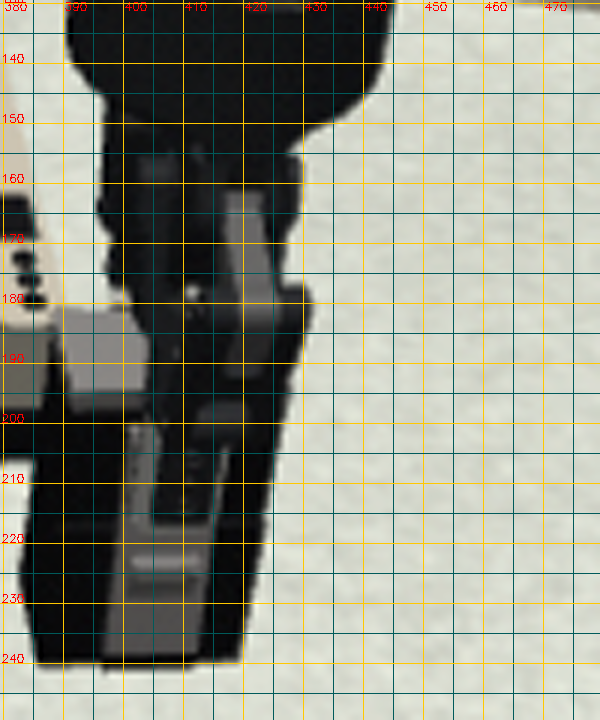

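```bash
python3 -m inch '[-0.05,-10,8,0,0.2, -0.05,-35,28,0,0.4, -0.05,-70,55,0,0.6, -0.05,-105,83,0,0.8, -0.05,-135,107,0,0.88, -0.05,-152,121,0,0.88, -0.05,-161,127.5,0,0.88, -0.05,-161,127.5,0,0.88]'
python3 - <<'E'
from h import *
go(.5685,.2059,.2,188.1)
snap('side','side11');zoom('side11',240,180,130,160,4,'z21')
E
```

```text
clock: 23.75
eef_pos: [0.5672, 0.2068, 0.2303]
tool_rot: [-0.072, 0.997, 0.003, -0.005]
ft_force: [-0.0, -0.6, -5.0]
grip_width: 0.0412
clk 23.75 pos [0.5672 0.2068 0.2303] yaw -171.76 tilt 0.67 w 41.22 F [-0.  -0.6 -5. ] T [-0.01  0.01  0.03]
shift mm [-1.5 -1.2 30.3] turn 0.024
```

View pics/z21.png

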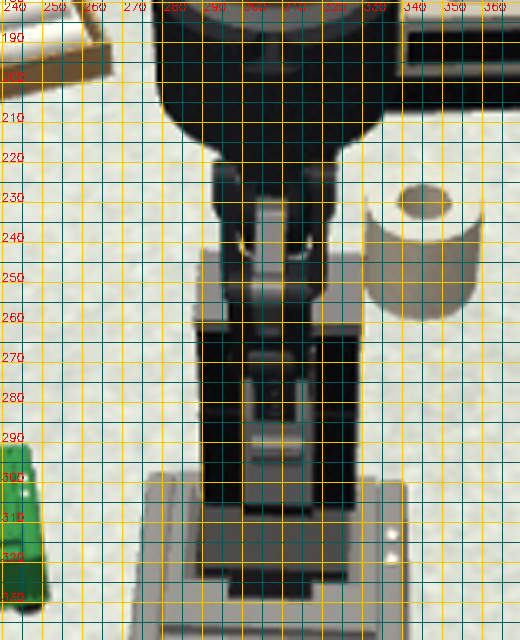

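Run:
```python
from h import *
zoom('side11',282,235,52,75,8,'z22')
c=load('side11'); o=sensors.get_obs(); r=R.from_quat(o['tool_rot']).as_matrix(); p=o['eef_pos']; print(p.round(4))
# tool x = -X pack, tool y = +Y pack
f=lambda x,y,z:proj(c,p+r@(np.array([1.2-x,-2.1+y,81-z])/1e3)).round(1)
print('top front',f(28,15,47.5),f(-28,15,47.5),'bottom front',f(28,18,-47.5),f(-28,18,-47.5),'back top',f(28,-18,47.5),f(-28,-18,47.5))
```

```text
[0.5665 0.2057 0.2307]
top front [288.9 257.7] [330.3 258.9] bottom front [290.8 305. ] [328.9 306.2] back top [290.6 241.1] [330.7 242.2]
```

View pics/z22.png

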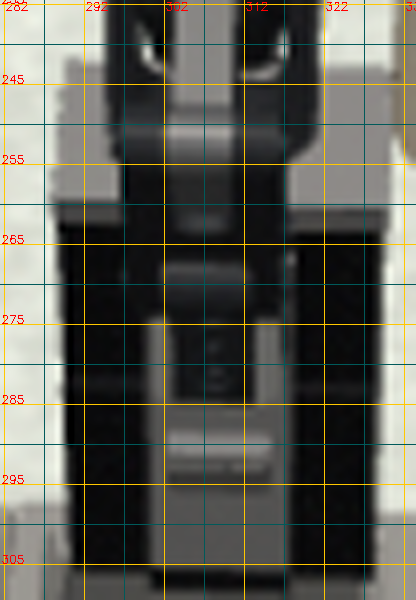

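Run:
```python
from h import *
go(.5697,.2059,.196,188.1)
```

```text
clk 23.8 pos [0.5665 0.2057 0.2307] yaw -171.81 tilt 0.68 w 40.87 F [-0.4  0.2 -3.9] T [-0.05  0.03  0.02]
shift mm [-3.5 -0.5 34.7] turn 0.014
```

```bash
python3 -m inch '[-0.05,-2,0,10,0, -0.05,-3.5,-0.5,25,0, -0.05,-3.5,-0.5,34,0, -0.05,-3.5,-0.5,34,0, -0.05,-3.5,-0.5,34,0]'
python3 - <<'E'
from h import *
go(.5697,.2059,.180,188.1)
snap('side','side12');zoom('side12',262,235,90,105,6,'z23')
E
```

```text
clock: 24.3
eef_pos: [0.5704, 0.2052, 0.1991]
tool_rot: [-0.071, 0.997, 0.003, -0.004]
ft_force: [-1.0, -0.1, -4.5]
grip_width: 0.0412
clk 24.3 pos [0.5704 0.2052 0.1991] yaw -171.91 tilt 0.53 w 41.24 F [-1.  -0.1 -4.5] T [-0.02  0.02  0.  ]
shift mm [ 0.5  0.7 19.1] turn -0.001
```

View pics/z23.png

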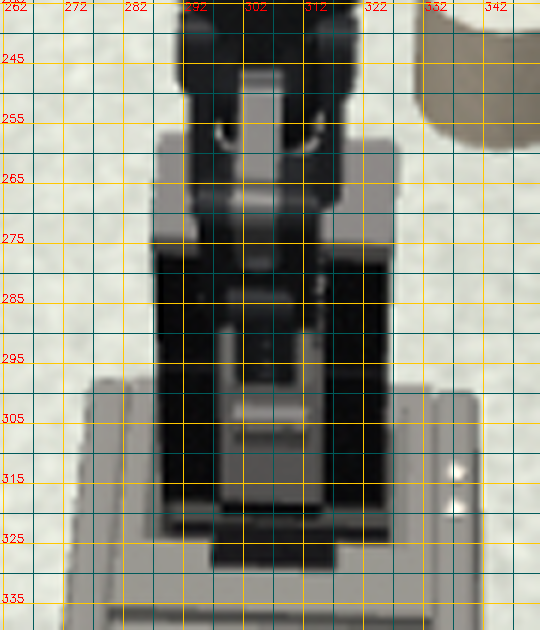

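```bash
python3 -m inch '[-0.05,0.3,0.3,3,0, -0.05,0.3,0.5,6,0, -0.05,0.3,0.5,9,0, -0.05,0.3,0.5,12,0, -0.05,0.3,0.5,12,0]'
python3 - <<'E'
from h import *
go(.5697,.2059,.180,188.1)
E
```

```text
clock: 24.85
eef_pos: [0.57, 0.2061, 0.1867]
tool_rot: [-0.071, 0.997, 0.003, -0.004]
ft_force: [0.3, 0.3, -5.1]
grip_width: 0.041
clk 24.85 pos [0.57   0.2061 0.1867] yaw -171.87 tilt 0.54 w 40.98 F [ 0.3  0.3 -5.1] T [ 0.01  0.03 -0.01]
shift mm [ 0.2 -0.2  6.7] turn 0.005
```

```bash
python3 -m inch '[-0.05,0,0,3,0, -0.05,0,0,6,0, -0.05,0,0,9,0, -0.05,0,0,9,0]'
python3 - <<'E'
from h import *
go(.5697,.2059,.140,188.1)
E
python3 -m inch '[-0.05,0,0,3,0, -0.05,0,0,6,0, -0.05,0,0,9,0, -0.05,0,0,9,0]'
python3 - <<'E'
from h import *
go(.5697,.2059,.140,188.1)
E
```

```text
clock: 25.25
eef_pos: [0.5699, 0.2062, 0.1777]
tool_rot: [-0.071, 0.997, 0.003, -0.004]
ft_force: [-0.0, -0.3, -3.6]
grip_width: 0.041
clk 25.25 pos [0.5699 0.2062 0.1777] yaw -171.87 tilt 0.54 w 40.96 F [-0.  -0.3 -3.6] T [0.02 0.02 0.02]
shift mm [ 0.  -0.5 37.7] turn 0.004
clock: 25.65
eef_pos: [0.5699, 0.2062, 0.1687]
tool_rot: [-0.071, 0.997, 0.003, -0.004]
ft_force: [0.9, -0.1, -4.2]
grip_width: 0.0408
clk 25.65 pos [0.5699 0.2062 0.1687] yaw -171.87 tilt 0.53 w 40.78 F [ 0.9 -0.1 -4.2] T [-0.02 -0.05  0.05]
shift mm [ 0.  -0.4 28.7] turn 0.004
```

Entering freely: the bottom is about 23 mm into the well and there is no contact force. Continuing.

```bash
python3 -m inch '[-0.05,0,0,3,0, -0.05,0,0,6,0, -0.05,0,0,9,0, -0.05,0,0,12,0, -0.05,0,0,12,0]'
python3 - <<'E'
from h import *
go(.5697,.2059,.140,188.1)
E
python3 -m inch '[-0.05,0,0,3,0, -0.05,0,0,6,0, -0.05,0,0,9,0, -0.05,0,0,9,0]'
python3 - <<'E'
from h import *
go(.5697,.2059,.140,188.1)
E
```

```text
clock: 26.15
eef_pos: [0.5698, 0.2063, 0.1567]
tool_rot: [-0.071, 0.997, 0.003, -0.004]
ft_force: [-0.1, -0.4, -4.0]
grip_width: 0.0404
clk 26.15 pos [0.5698 0.2063 0.1567] yaw -171.87 tilt 0.54 w 40.4 F [-0.1 -0.4 -4. ] T [0.   0.03 0.02]
shift mm [ 0.  -0.4 16.7] turn 0.004
clock: 26.55
eef_pos: [0.5697, 0.2063, 0.1477]
tool_rot: [-0.071, 0.997, 0.003, -0.004]
ft_force: [-0.8, 0.3, -3.8]
grip_width: 0.0411
clk 26.55 pos [0.5697 0.2063 0.1477] yaw -171.87 tilt 0.53 w 41.09 F [-0.8  0.3 -3.8] T [-0.   -0.02 -0.02]
shift mm [ 0.  -0.5  7.7] turn 0.005
```

```bash
python3 -m inch '[-0.05,0,0,1.5,0, -0.05,0,0,3,0, -0.05,0,0,4.5,0, -0.05,0,0,4.5,0]'
python3 - <<'E'
from h import *
go(.5697,.2059,.140,188.1)
E
python3 -m inch '[-0.05,0,0,1,0, -0.05,0,0,2,0, -0.05,0,0,3,0, -0.05,0,0,3,0]'
python3 - <<'E'
from h import *
go(.5697,.2059,.140,188.1)
E
```

```text
clock: 26.95
eef_pos: [0.5702, 0.2065, 0.1439]
tool_rot: [-0.071, 0.997, 0.003, -0.003]
ft_force: [0.0, -0.9, -1.9]
grip_width: 0.0406
clk 26.95 pos [0.5702 0.2065 0.1439] yaw -171.88 tilt 0.49 w 40.65 F [ 0.  -0.9 -1.9] T [-0.02  0.02  0.03]
shift mm [ 0.5 -0.5  3.9] turn 0.004
clock: 27.35
eef_pos: [0.5702, 0.2065, 0.1414]
tool_rot: [-0.071, 0.997, 0.003, -0.003]
ft_force: [-1.5, -1.2, 2.9]
grip_width: 0.0409
clk 27.35 pos [0.5702 0.2065 0.1414] yaw -171.87 tilt 0.47 w 40.86 F [-1.5 -1.2  2.9] T [-0.24  0.34 -0.01]
shift mm [ 0.5 -0.5  1.4] turn 0.004
```

```bash
python3 -m inch '[-0.05,0,0,1,0, -0.05,0,0,2,0, -0.05,0,0,3,0, -0.05,0,0,3,0]'
python3 - <<'E'
from h import *
go(.5697,.2059,.140,188.1)
E
python3 -m inch '[-0.05,0,0,1,0, -0.05,0,0,2,0, -0.05,0,0,2,0]'
python3 - <<'E'
from h import *
go(.5697,.2059,.140,188.1)
E
```

```text
clock: 27.75
eef_pos: [0.5702, 0.2065, 0.1381]
tool_rot: [-0.071, 0.997, 0.003, -0.003]
ft_force: [-1.8, -1.0, 4.8]
grip_width: 0.0408
clk 27.75 pos [0.5702 0.2065 0.1381] yaw -171.87 tilt 0.47 w 40.8 F [-1.8 -1.   4.8] T [-0.28  0.34 -0.02]
shift mm [ 0.6 -0.5 -1.9] turn 0.004
clock: 28.05
eef_pos: [0.5703, 0.2065, 0.1362]
tool_rot: [-0.071, 0.997, 0.003, -0.003]
ft_force: [-1.0, -0.9, 5.8]
grip_width: 0.0405
clk 28.05 pos [0.5703 0.2065 0.1362] yaw -171.88 tilt 0.47 w 40.49 F [-1.  -0.9  5.8] T [-0.39  0.49 -0.03]
shift mm [ 0.7 -0.5 -3.8] turn 0.004
```

```bash
python3 -m inch '[-0.05,0,0,1,0, -0.05,0,0,2,0, -0.05,0,0,2,0]'
python3 - <<'E'
from h import *
go(.5697,.2059,.140,188.1)
E
python3 -m inch '[-0.05,0,0,1,0, -0.05,0,0,2,0, -0.05,0,0,2,0]'
python3 - <<'E'
from h import *
go(.5697,.2059,.140,188.1)
snap('side','side13');zoom('side13',262,235,90,115,6,'z24')
E
```

```text
clock: 28.35
eef_pos: [0.5703, 0.2065, 0.1345]
tool_rot: [-0.071, 0.997, 0.003, -0.003]
ft_force: [-3.3, -0.8, 6.8]
grip_width: 0.0405
clk 28.35 pos [0.5703 0.2065 0.1345] yaw -171.88 tilt 0.46 w 40.53 F [-3.3 -0.8  6.8] T [-0.43  0.51  0.04]
shift mm [ 0.7 -0.5 -5.5] turn 0.004
clock: 28.65
eef_pos: [0.5704, 0.2066, 0.1331]
tool_rot: [-0.071, 0.997, 0.003, -0.002]
ft_force: [-2.3, -1.5, 9.8]
grip_width: 0.0408
clk 28.65 pos [0.5704 0.2066 0.1331] yaw -171.88 tilt 0.44 w 40.81 F [-2.3 -1.5  9.8] T [-0.48  0.69  0.01]
shift mm [ 0.9 -0.5 -6.9] turn 0.003
```

View pics/z24.png

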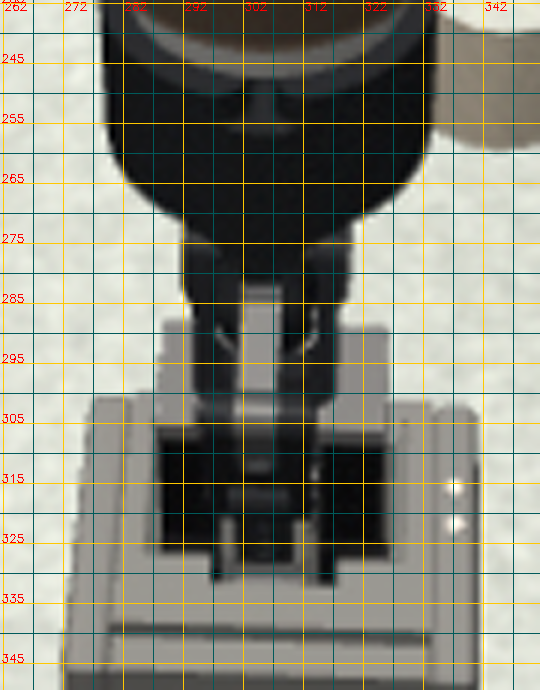

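```bash
python3 -m inch '[-0.05,0,0,1,0, -0.05,0,0,1.8,0, -0.05,0,0,1.8,0]'
python3 - <<'E'
from h import *
go(.5697,.2059,.140,188.1)
E
```

```text
clock: 29.0
eef_pos: [0.5705, 0.2068, 0.1319]
tool_rot: [-0.071, 0.997, 0.003, -0.002]
ft_force: [-4.0, -2.1, 12.8]
grip_width: 0.0408
clk 29.0 pos [0.5705 0.2068 0.1319] yaw -171.87 tilt 0.45 w 40.76 F [-4.  -2.1 12.8] T [-0.47  0.8   0.07]
shift mm [ 0.9 -0.7 -8.1] turn 0.006
```

```bash
python3 -m inch '[0,0,0.9,0,0, 0.05,0,2,0,0, 0.1,0,3,0,0, 0.15,0,4,0,0, 0.2,0,5.2,0,0, 0.25,0,5.2,0,0, 0.25,0,5.2,0,0]'
python3 - <<'E'
from h import *
go(.5697,.2059,.140,188.1)
snap('side','side14');zoom('side14',262,235,90,115,6,'z25')
E
```

```text
clock: 29.7
eef_pos: [0.5688, 0.2116, 0.1294]
tool_rot: [-0.071, 0.997, 0.003, -0.004]
ft_force: [0.4, -1.1, 0.5]
grip_width: 0.0533
clk 29.7 pos [0.5688 0.2116 0.1294] yaw -171.87 tilt 0.54 w 53.32 F [ 0.4 -1.1  0.5] T [ 0.   -0.02  0.01]
shift mm [  0.   -5.7 -10.6] turn 0.005
```

View pics/z25.png

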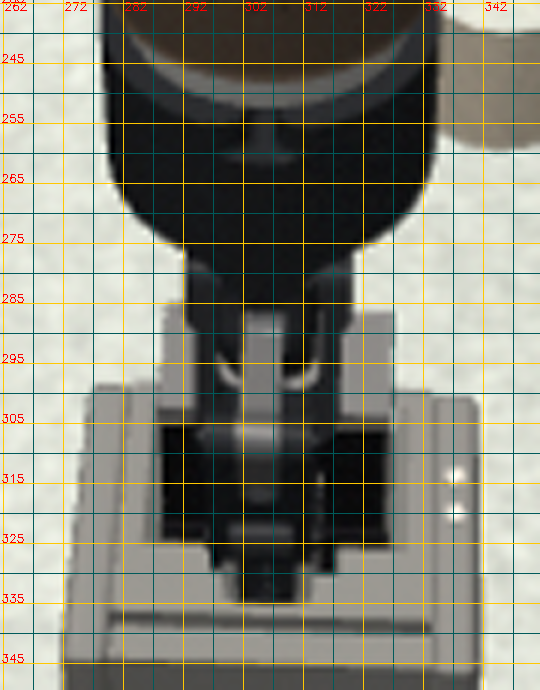

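```bash
python3 -m inch '[0.35,0,0,-2,0, 0.5,0,0,-6,0, 0.8,0,0,-15,0, 0.8,0,0,-40,0, 0.8,0,0,-75,0, 0.8,-30,0,-100,0, 0.2,-60,0,-100,0, -0.3,-90,0,-100,0]'
python3 - <<'E'
from h import *
go(.5685,.2036,.195,188.1)
snap('side','side15');zoom('side15',262,255,90,100,6,'z26')
E
```

```text
clock: 30.55
eef_pos: [0.6606, 0.2242, 0.233]
tool_rot: [-0.071, 0.997, 0.004, -0.001]
ft_force: [0.4, 0.1, 0.5]
grip_width: 0.0491
clk 30.55 pos [0.6606 0.2242 0.233 ] yaw -171.86 tilt 0.42 w 49.12 F [0.4 0.1 0.5] T [ 0.02 -0.06  0.05]
shift mm [94.  -7.6 38. ] turn 0.006
```

View pics/z26.png

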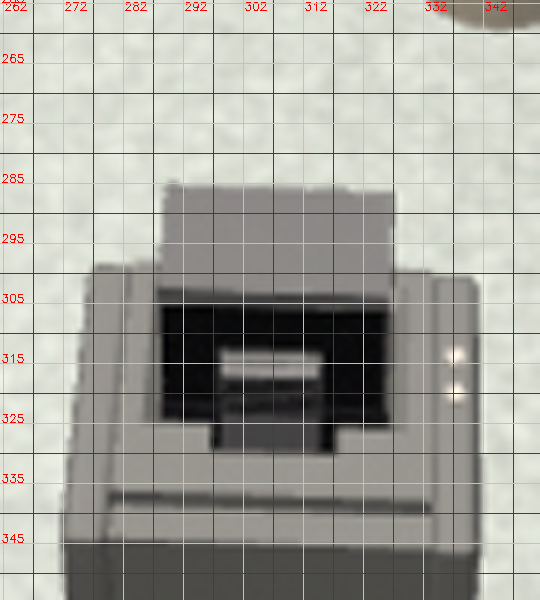

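Run:
```python
from h import *
snap('top','top15');zoom('top15',215,225,75,75,8,'z28')
zoom('side15',280,280,55,55,12,'z27')
c=load('side15');t=load('top15');th=np.radians(8.2);X=np.array([np.cos(th),np.sin(th),0]);Y=np.array([-np.sin(th),np.cos(th),0])
m=np.array([.5688,.2036,.0605])
for dz in(-4.5,-2.7,.5):
  p=m+[0,0,dz/1e3]
  for n,cc in(('s',c),('t',t)):
    print(dz,n,'backtop',[proj(cc,p+s*X*.028-Y*.018+[0,0,.0475]).round(1) for s in(1,-1)],'fronttop',[proj(cc,p+s*X*.028+Y*.015+[0,0,.0475]).round(1) for s in(1,-1)],'padtop',[proj(cc,p+s*X*.0125+Y*.0317+[0,0,.0365]).round(1) for s in(1,-1)])
```

```text
-4.5 s backtop [array([289.5, 285.4]), array([326.4, 286.8])] fronttop [array([287.9, 302.1]), array([325.9, 303.5])] padtop [array([297.8, 316.2]), array([314.8, 316.8])]
-4.5 t backtop [array([257.6, 246.9]), array([260.3, 274.4])] fronttop [array([241.3, 248.7]), array([244. , 276.3])] padtop [array([234.7, 257.8]), array([235.9, 270. ])]
-2.7 s backtop [array([289.5, 284.6]), array([326.4, 286. ])] fronttop [array([287.9, 301.3]), array([325.9, 302.8])] padtop [array([297.8, 315.4]), array([314.9, 316. ])]
-2.7 t backtop [array([257.5, 246.8]), array([260.2, 274.3])] fronttop [array([241.2, 248.6]), array([243.8, 276.2])] padtop [array([234.6, 257.7]), array([235.7, 269.9])]
0.5 s backtop [array([289.4, 283.2]), array([326.5, 284.5])] fronttop [array([287.8, 299.9]), array([326. , 301.3])] padtop [array([297.8, 314. ]), array([314.9, 314.7])]
0.5 t backtop [array([257.3, 246.6]), array([260. , 274.2])] fronttop [array([241. , 248.4]), array([243.6, 276.1])] padtop [array([234.3, 257.6]), array([235.5, 269.8])]
```

View pics/z27.png

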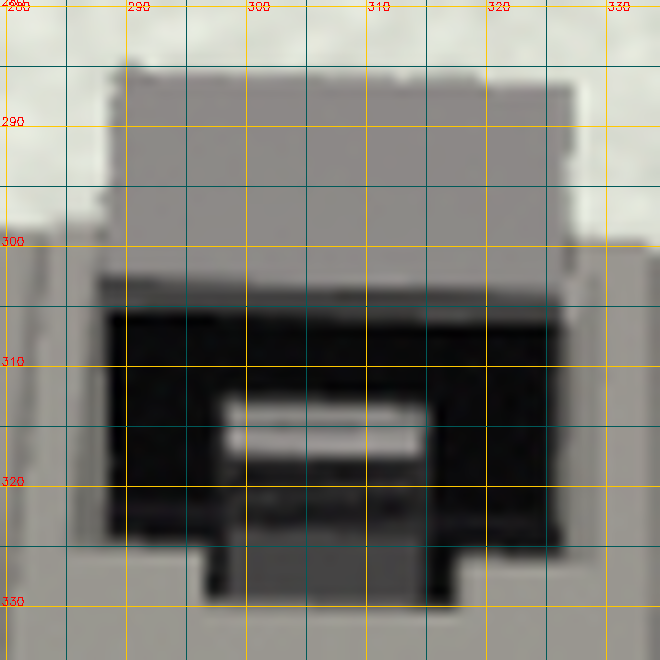

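View pics/z28.png

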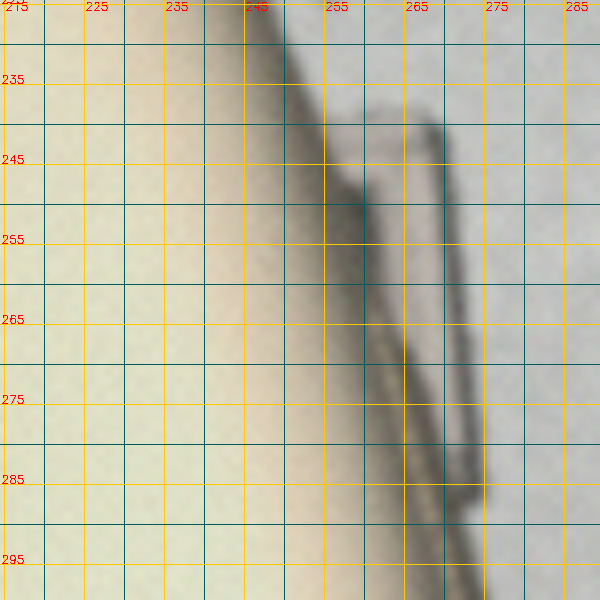

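```bash
python3 -m inch '[-0.9,30,-2,0,0, -0.9,65,-5,10,0, -0.9,94,-7.6,25,0, -0.9,94,-7.6,38,0, -0.9,94,-7.6,45,0, -0.9,94,-7.6,47,0, -0.9,94,-7.6,47,0]'
python3 - <<'E'
from h import *
go(.569,.202,.178,188.1)
E
```

```text
clock: 31.35
eef_pos: [0.5678, 0.2036, 0.1834]
tool_rot: [-0.071, 0.997, 0.003, -0.002]
ft_force: [-0.4, -0.1, 0.6]
grip_width: 0.0041
clk 31.35 pos [0.5678 0.2036 0.1834] yaw -171.88 tilt 0.46 w 4.12 F [-0.4 -0.1  0.6] T [-0.04 -0.05  0.  ]
shift mm [-1.  -1.8  5.4] turn 0.003
```

```bash
python3 -m inch '[-0.9,-1,-1.5,2,0, -0.9,-1,-1.5,4,0, -0.9,-1,-1.5,5.5,0, -0.9,-1,-1.5,5.5,0]'
python3 -m inch '[-0.9,0,0,1,0, -0.9,0,0,2,0, -0.9,0,0,3,0, -0.9,0,0,3,0]'
```

```text
clock: 31.75
eef_pos: [0.5683, 0.202, 0.1776]
tool_rot: [-0.071, 0.997, 0.003, -0.003]
ft_force: [0.2, -0.4, 0.8]
grip_width: 0.0041
clock: 32.15
eef_pos: [0.5683, 0.202, 0.1753]
tool_rot: [-0.071, 0.997, 0.003, -0.002]
ft_force: [1.2, -0.1, 4.7]
grip_width: 0.004
```

```bash
python3 -m inch '[-0.9,0,0,1,0, -0.9,0,0,2,0, -0.9,0,0,3,0, -0.9,0,0,3,0]'
python3 -m inch '[-0.9,0,0,1,0, -0.9,0,0,2,0, -0.9,0,0,2,0]'
```

```text
clock: 32.55
eef_pos: [0.5684, 0.202, 0.1727]
tool_rot: [-0.071, 0.997, 0.003, -0.002]
ft_force: [0.3, -0.5, 7.0]
grip_width: 0.0041
clock: 32.85
eef_pos: [0.5685, 0.2019, 0.1713]
tool_rot: [-0.071, 0.997, 0.003, -0.002]
ft_force: [-0.1, -0.9, 10.6]
grip_width: 0.0046
```

```bash
python3 -m inch '[-0.9,0,0,1,0, -0.9,0,0,2,0, -0.9,0,0,2,0]'
python3 -m inch '[-0.9,0,0,0.7,0, -0.9,0,0,1.2,0, -0.9,0,0,1.2,0]'
```

```text
clock: 33.15
eef_pos: [0.5685, 0.2019, 0.1701]
tool_rot: [-0.071, 0.997, 0.003, -0.001]
ft_force: [-1.1, -1.5, 12.7]
grip_width: 0.0041
clock: 33.45
eef_pos: [0.5686, 0.2019, 0.1699]
tool_rot: [-0.071, 0.997, 0.003, -0.001]
ft_force: [-3.6, -3.3, 16.9]
grip_width: 0.0043
```

```bash
python3 -m inch '[-0.9,0,0,-3,0, -0.9,0,0,-10,0, -0.9,0,0,-40,0, -0.9,0,0,-75,0, -0.9,40,0,-85,0, -0.9,85,0,-85,0, -0.9,130,0,-85,0, -0.9,170,0,-85,0]'
python3 - <<'E'
from h import *
go(.569,.202,.178,188.1)
snap('side','side16');zoom('side16',280,280,55,55,12,'z29')
snap('top','top16')
E
```

```text
clock: 34.25
eef_pos: [0.3974, 0.177, 0.2517]
tool_rot: [-0.071, 0.997, 0.003, -0.004]
ft_force: [-0.4, -0.1, -0.1]
grip_width: 0.0046
clk 34.25 pos [0.3974 0.177  0.2517] yaw -171.87 tilt 0.59 w 4.59 F [-0.4 -0.1 -0.1] T [ 0.04 -0.03 -0.01]
shift mm [-174.     0.    72.3] turn 0.005
```

View pics/z29.png

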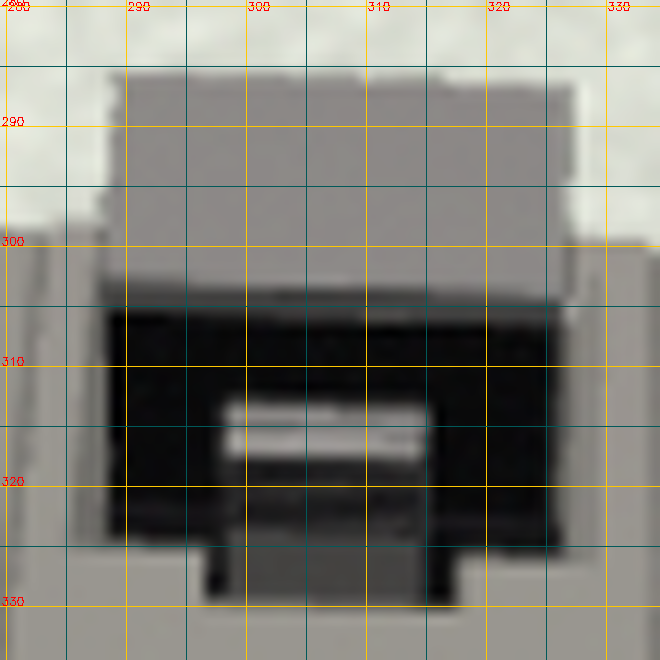

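View pics/side16.png

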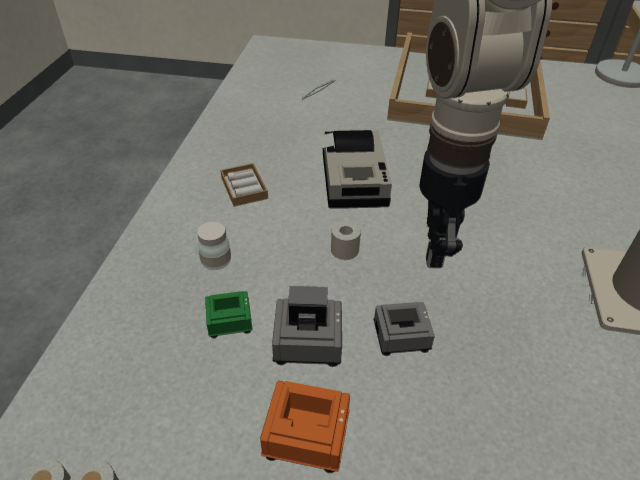

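View pics/top16.png

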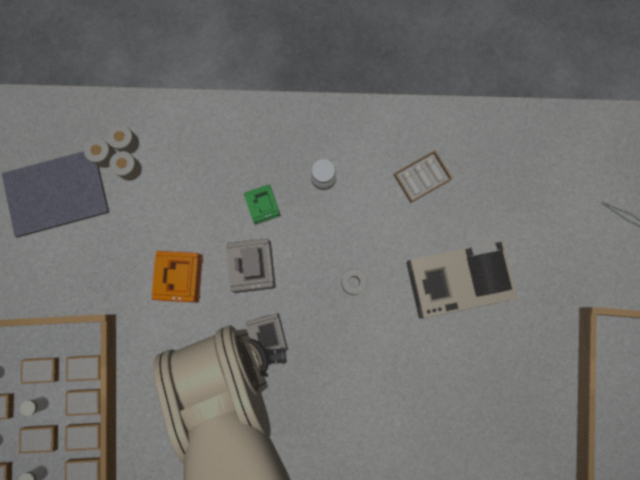

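The pack's position didn't change after the 17 N push (back top edge at rows 285.5–286.5, tab out), so it is latched. The printer bay is empty, nothing else has moved, and the robot is clear.

```bash
python3 -c "
from workcell import order; print(order.job_done())"
```

```text
the job is handed in; nothing more can be done
None
```

The pack is out of the printer and, by my checks, latched in the larger grey charger. I handed the job in at about 34 s of the 59 s allowed.

**What I did**
- **Removal:** I squeezed the tab to its stop at about 41 mm. I drew the pack out of the printer with wrist forces of about 8 N or less.
- **Charger:** I pressed the pack to the floor with about 17 N, released the tab, then pushed the pack's top with about 17 N to be sure it clicked in.

**What went wrong**
- **Joint limit:** On the way to the charger the last joint hit its limit and tilted the tool 2.3°. I stood the pack on clear bench, turned the tool half round, took out most of the tilt (about 0.5° left) and regrasped the pack.

**Last checks**
- **Pack:** The pack's height in the side view fits the latched height (−2.7 mm) to about 1 px, with the tab out. It looked the same before and after the final push. I had no direct latch signal, so this rests on the height and the tab position.
- **Scene:** The gripper is clear and reads no contact force. The printer bay is empty. The jar, roll, tray and other chargers look unmoved in both views, though in the top view the arm partly hides the small grey one.

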